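# Stow the small jar and close the caddy with its studded cover

## Robot

A 7-joint arm with a two-finger parallel gripper is mounted at the origin on the work surface. World frame = base frame: x ahead of the robot, y to its left, z up, the work surface at z = 0. Lengths are in mm, angles in rad, forces in N, time in s.
With the tool pointing down it reaches from about 425 to 875 mm from the base axis. Payload 4.7 kg.
Tool frame: the origin (TCP) lies midway between the tips of the shut fingers; the grasp point (between the pads) lies 19 mm behind it; z points along the fingers, x is the direction in which the jaws open and shut, and the axes are right-handed (so a half turn about z gives the same grasp; the last joint's range is limited). The gripper opens to 87 mm and grips with 3 to 60 N. Pads are 19 mm wide; open, the fingers measure 117 mm over their backs; the gripper's body (75 mm by 190 mm) begins 51 mm behind the grasp point.
Start: joints at [1.353, 0.321, -0.07, 1.45, 0.023, 1.371, -0.057], TCP at [149.302, -632.641, 222.587] pointing down, gripper open.
Joint ranges: [-2.86, 2.86], [-0.3, 2.09], [-1.38, 1.24], [0.06, 2.45], [-1.56, 4.7], [0.09, 2.05], [-2.69, 2.69]. Speed limits (rad/s): [2.57, 2.57, 3.14, 3.14, 3.14, 3.14, 3.14].

## Interface

Orientations are given as a unit quaternion [x, y, z, w].
In Python, from station import sensors, capture, camera_model, workorder gives the robot as it stands.
- The arm moves only by the tool jog_arm, never from a script. Its argument "moves" is a list that holds one entry, the list of rows, each a list of 4 numbers: the shift along the tool's x, y, z in cm, then the turn about the tool's z in rad. A call has 1 to 5 rows; each row is the pose to reach, as a shift and turn from the pose measured when the call began, along the tool's axes at that moment; what a row does not reach only later rows make up. A row lasts 1/10 s, in which the tool goes at most 50 mm and 8.59 degrees, less where a joint would pass 70% of its speed; a pose out of reach is approached as far as the arm can. A call with a gripper value outside its range is refused whole. "hand" is the gripper command: -1 is fully open, 1 is shut, values between are in proportion, set as the call begins (left out, the last holds). The fingers move at their own pace and stop on an object; "squeeze" is the grip in N (left out, the last holds). Time passes only in rows, so rows that repeat a pose let the fingers close. It gives the time, the measured TCP pose, the force and the opening at its end, in the units of the state.
- sensors.sense(): the state, without advancing time (a new reading comes with each control period).
- capture(name): name is "side" or "top"; returns the picture (420x560x3 uint8, red, green, blue); there is no depth.
- camera_model(name): a dict with "mtx" (3x3 intrinsics, pixels), "R" (3x3) and "t" (3): a world point X has camera coordinates R X + t. Camera axes: x right, y down, z forward; pixel columns grow to the right and rows downward; lengths in mm; the calibration is good to about 2 mm. A picture is of the moment at which its call begins. camera_model takes no time and is no camera call.
- workorder.hand_in(): hands the job in, once; it reports no verdict.
The state is a dict: "time": time; "qpos": joint angles; "qd": joint speeds; "tau": joint torques, N m; "tool_pos": TCP position; "ee_rot": TCP orientation; "contact_force": force on the tool from outside, world axes, zero at the start; "moment": the same for the moment, N m; "opening": finger opening in mm.
Only numpy, scipy, OpenCV 4.12 (cv2) and the standard library are available. Lean on these libraries where they do the work, as an engineer would, in place of code of your own. Each camera call takes 0.05 s, during which the arm holds its last target.

## Task

Stand the small amber jar upright inside the open wooden caddy, then take the metal cover plate that leans on the frosted bin and close the caddy with it: lower it level by its handle so that both studs come up through its two holes together, do not drop it, and leave it lying flush on the rim. Leave the tall jars, the blue cup and the folded funnel where they are.

Things in the scene. Friction and masses are not known exactly. Their poses are not given: they have to be found in the camera images.
- caddy: fixed open box of light wood, 120 mm (its x) by 210 mm (its y), 70 mm high, origin at the centre of its underside on the work surface, z up; left or right of the middle, turned up to 20 degrees. Well inside: 100 mm (x) by 140 mm (y), its floor 6 mm above the underside. On the rim of its two thick end walls stand two steel studs, at x = 0, y = +87 and -87 mm
- caddy_rim (a point): centre of the caddy's rim plane, midway between the feet of the two studs, 70 mm above the caddy's underside; axes as caddy. The studs are 10 mm in diameter and stand 24 mm above the rim, the top 8 mm tapering to 4 mm diameter
- bin: fixed slim frosted bin, 230 mm wide (its y), leaning on a grey prop on the side the caddy is not; its broad 170 mm face slopes up away from the robot (towards its +x) at 35 degrees from level, with a ledge 14 mm high at the low edge that carries the cover. Origin on the work surface below the middle of that face, z up; top about 150 mm high
- cover_grip (a point): centre of the handle bar of the loose cover plate, which lies on the bin's slope. Axes: z square out of the plate's upper face (at first 35 degrees from vertical, leaning towards the robot), y along the bar. Bar 14 mm thick (x), 70 mm long (y), 20 mm high (z), 22 mm free below it between end posts. Centre 32 mm above the plate's upper face, 40 mm above its underside. 0.3 to 0.6 kg
- cover_hole (a point): centre, at the upper face, of one of the cover's two through holes, 13 mm diameter; axes as cover_grip, from which the holes lie at x = 0, y = +87 and -87 mm, z = -32 mm. The plate is 116 mm (x) by 206 mm (y) by 8 mm thick and the same after a half turn about z. Fully home, cover_grip is 40 mm above caddy_rim
- small_jar_mid (a point): centre of the small closed amber glass jar with a steel cap, 48 mm diameter, 56 mm high, about 0.12 kg, standing upright on the work surface in front of the bin and the caddy (nearest the robot); the point is on its axis, 28 mm above its underside
- tall_jar0: tall amber jar, 72 mm diameter, 115 mm high, standing between bin and caddy, loose bystander; origin at the centre of its underside
- tall_jar1: second tall amber jar, as the other, farther back
- cup: blue enamel measuring cup, 80 mm diameter, 75 mm high, with a handle, loose bystander at one outer side; origin at the centre of its underside
- funnel: folded flat stainless funnel, about 125 by 100 mm, 12 mm high, lying at the other outer side, loose bystander; origin under its middle

How it is judged:
By the outcome, as a careful person would: the job done as asked, in the order asked, and still so for the second after the job is handed in, with the robot touching nothing.
It also fails if it takes over 61 s, if anything falls off the work surface, if the arm or the gripper's body presses on something with over 40 N, if the wrist force passes 120 N, or if a joint passes its speed limit or range.

## Working session

There is one attempt and no reset: what is moved stays moved. The work goes in short steps, Python scripts to look and compute and a tool call to move; the robot and the scene stay as the last step left them, time stands still between calls to the robot, and variables do not carry over. Pictures are saved under pics/ and viewed, and the job is handed in when it is done.

Besides the shell and the picture viewer there is one more tool, called after ">>>" by a JSON object that holds its "op" and its "data". jog_arm: Moves the arm, as the interface text tells. Its arguments: {"type":"object","properties":{"moves":{"type":"array"},"hand":{"type":"number"},"squeeze":{"type":"number"}},"required":["moves"]}

```bash
ls; mkdir -p pics; python3 - <<'E'
from station import sensors, capture, camera_model
import cv2
print(sensors.sense())
for n in("side","top"):
    im=capture(n); cv2.imwrite(f"pics/{n}0.png",im[:,:,::-1])
    print(n,camera_model(n))
E
```

```text
pics
{'time': 0.0, 'qpos': array([ 1.3531057 ,  0.3218341 , -0.07008221,  1.45167437,  0.0226227 ,
        1.37076082, -0.05691179]), 'qd': array([ 6.05043538e-05, -2.57825341e-04, -7.30062754e-04, -1.08950891e-03,
       -9.10343029e-04,  2.47480018e-03, -6.48517452e-04]), 'tau': array([-3.20541330e-04, -4.91287959e+01, -4.04500030e-01, -3.12523377e+01,
       -6.39862963e-02,  4.37174260e-02,  1.90245300e-04]), 'tool_pos': array([ 149.13655756, -632.10380125,  221.45458685]), 'ee_rot': array([ 7.84136431e-01, -6.20587758e-01, -7.76413626e-04, -5.38414455e-04]), 'contact_force': array([ 0.57859713, -0.31910428,  0.02046784]), 'moment': array([0.00225861, 0.01019604, 0.04844217]), 'opening': 86.9788402540281}
side {'mtx': array([[416.44530632,   0.        , 282.44840838],
       [  0.        , 416.44530632, 208.57808148],
       [  0.        ,   0.        ,   1.        ]]), 'R': array([[-0.96912054, -0.24640944, -0.00936831],
       [-0.15637957,  0.64352306, -0.74928199],
       [ 0.19065888, -0.72467955, -0.66218482]]), 't': array([ 558.13374762,  176.38815406, 1034.48912161])}
top {'mtx': array([[473.78491329,   0.        , 284.88382099],
       [  0.        , 473.78491329, 205.08103751],
       [  0.        ,   0.        ,   1.        ]]), 'R': array([[ 0.02571552, -0.99964638,  0.00676908],
       [-0.98860735, -0.02643493, -0.14817792],
       [ 0.14830447, -0.00288149, -0.98893755]]), 't': array([ -24.46332749,  602.22649789, 1502.02800379])}
```

View pics/top0.png

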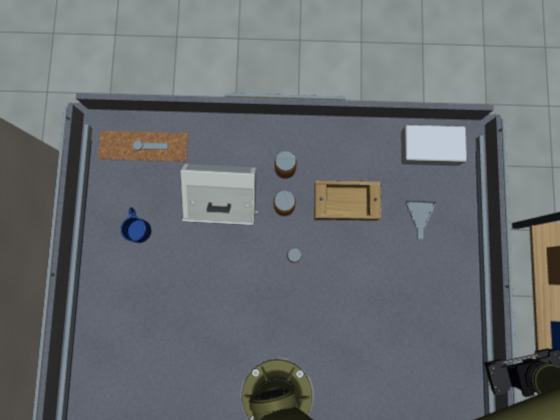

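View pics/side0.png

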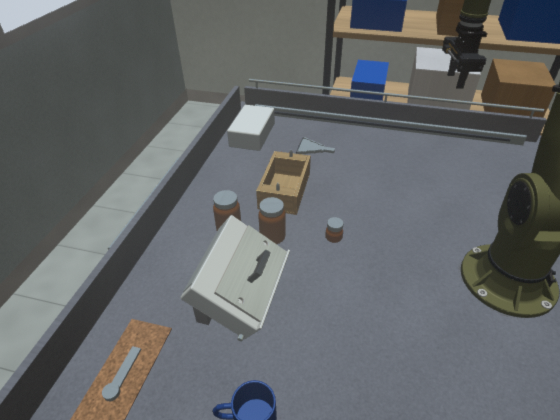

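```bash
python3 - <<'E'
import cv2
t=cv2.imread('pics/top0.png');s=cv2.imread('pics/side0.png')
def crop(im,x0,y0,x1,y1,k,n):
    c=cv2.resize(im[y0:y1,x0:x1],None,fx=k,fy=k,interpolation=cv2.INTER_CUBIC)
    for x in range((x0+9)//10*10,x1,10):
        cv2.line(c,((x-x0)*k,0),((x-x0)*k,6 if x%50 else 16),(0,0,255),1)
        if x%20==0: cv2.putText(c,str(x),((x-x0)*k,16),0,.35,(0,255,255),1)
    for y in range((y0+9)//10*10,y1,10):
        cv2.line(c,(0,(y-y0)*k),(6,(y-y0)*k),(0,0,255),1)
        if y%20==0:cv2.putText(c,str(y),(8,(y-y0)*k+4),0,.35,(0,255,255),1)
    cv2.imwrite(f'pics/{n}.png',c)
crop(t,275,170,395,270,6,'t_caddy')
crop(t,170,155,270,235,7,'t_bin')
crop(s,175,210,300,345,4,'s_bin')
crop(s,250,140,350,250,5,'s_caddy')
E
```

```text
(no output)
```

View pics/t_caddy.png

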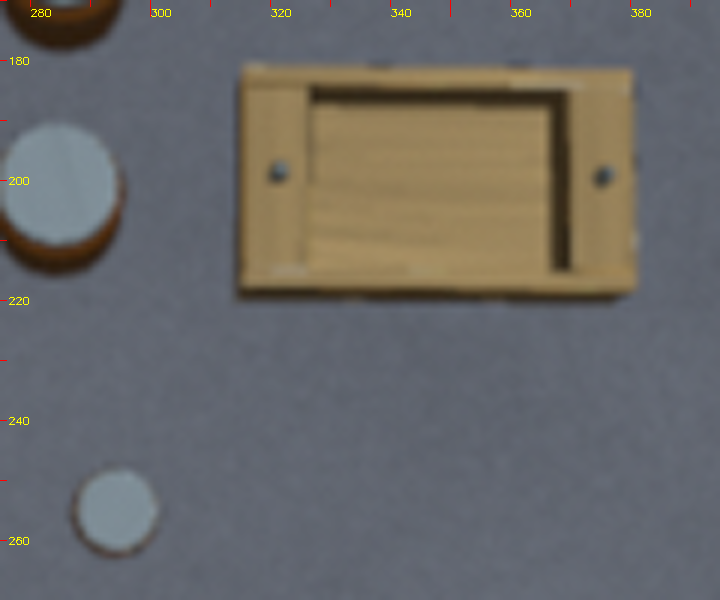

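View pics/t_bin.png

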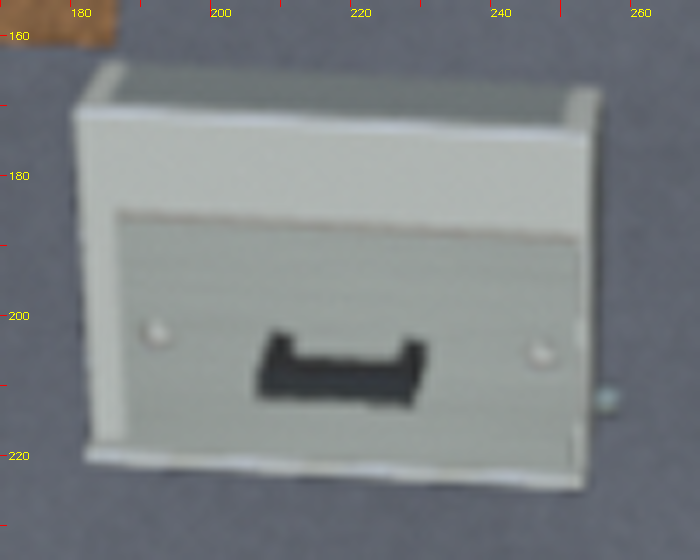

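View pics/s_bin.png

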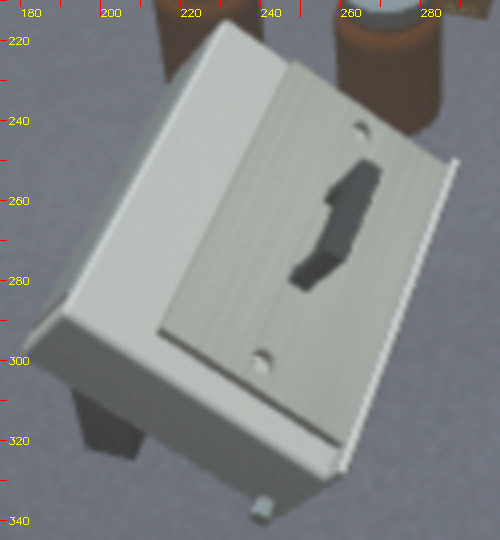

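View pics/s_caddy.png

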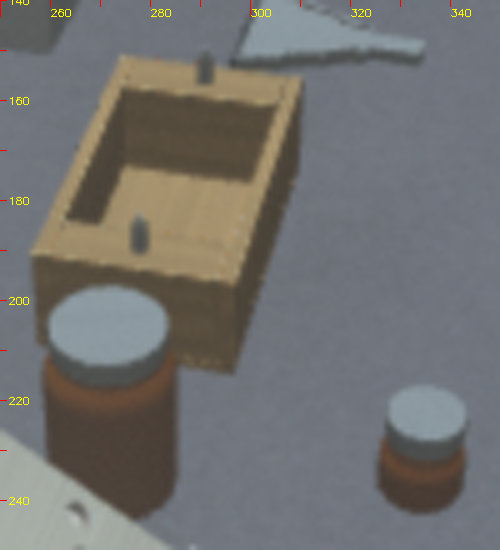

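```bash
cat > h.py <<'E'
import numpy as np
from station import camera_model
from scipy.optimize import least_squares
from scipy.spatial.transform import Rotation as Ro
C={n:camera_model(n) for n in("side","top")}
def proj(n,X):
    c=C[n];q=np.asarray(X)@c['R'].T+c['t'];p=q@c['mtx'].T;return p[...,:2]/p[...,2:]
def o(px,k,x0,y0):
    return (np.asarray(px,float)+.5)/k-.5+np.array([x0,y0])
def fit(f,x0,obs):
    # f(params)->points dict list; obs: list (cam, idx pts, pixel)
    def r(p):
        P=f(p);return np.concatenate([proj(n,P[i])-px for n,i,px in obs])
    s=least_squares(r,x0,x_scale=[10]*3+[.05]*(len(x0)-3) if len(x0)>3 else 1.0,loss='soft_l1')
    return s.x,r(s.x).reshape(-1,2)
def ray(n,px,z):
    c=C[n];d=c['R'].T@np.linalg.solve(c['mtx'],[*px,1]);cc=-c['R'].T@c['t']
    return cc+d*(z-cc[2])/d[2]
E
python3 - <<'E'
from h import *
np.set_printoptions(precision=2,suppress=True)
P=[(60,105,70),(60,-105,70),(-60,-105,70),(-60,105,70),(0,87,70),(0,-87,70),(0,87,94),(0,-87,94),(0,87,84),(0,-87,84)]
P=np.array(P,float)
def cad(p):
    return P@Ro.from_euler('z',p[3]).as_matrix().T+np.array([p[0],p[1],p[2]])
T=lambda a,b:o((a,b),6,275,170); S=lambda a,b:o((a,b),5,250,140)
obs=[('top',0,T(243,64)),('top',1,T(634,68)),('top',2,T(636,290)),('top',3,T(239,288)),('top',8,T(278,172)),('top',9,T(603,176)),
('side',1,S(122,57)),('side',2,S(303,78)),('side',3,S(238,285)),('side',0,S(32,252)),('side',5,S(206,82)),('side',7,S(204,54)),('side',4,S(140,250)),('side',6,S(138,218))]
x,r=fit(cad,[600,-150,0,0],obs);print(x);print(r)
for sub in('top','side'):
    ob=[q for q in obs if q[0]==sub]
    x2,_=fit(lambda p:cad([p[0],p[1],0,p[2]]),[600,-150,0.],ob);print(sub,x2)
# cover
G=np.array([(0,87,-32),(0,-87,-32),(58,103,-32),(58,-103,-32),(-58,103,-32),(-58,-103,-32)],float)
def cov(p,pitch=None):
    R=(Ro.from_euler('z',p[3])*Ro.from_euler('y',-np.radians(35))).as_matrix()
    return G@R.T+np.array(p[:3])
T=lambda a,b:o((a,b),7,170,155); S=lambda a,b:o((a,b),4,175,210)
obs=[('top',0,T(157,332)),('top',1,T(541,352)),('top',2,T(115,212)),('top',3,T(578,237)),
('side',1,S(362,130)),('side',0,S(262,362)),('side',3,S(293,62)),('side',2,S(158,330)),('side',4,S(340,445))]
x,r=fit(cov,[600,200,120,0],obs);print(x);print(r)
# jar
print(ray('top',o((117,510),6,275,170),56), ray('side',o((427,413),5,250,140),56))
print(ray('top',o((57,183),6,275,170),115))
for n in C:print(n,-C[n]['R'].T@C[n]['t'])
E
```

```text
[ 622.53 -209.57    2.67    0.02]
[[-0.16  0.44]
 [-0.43  0.45]
 [ 0.    0.29]
 [ 0.51 -0.04]
 [-0.03  0.11]
 [ 0.38  0.  ]
 [-0.35 -0.32]
 [ 0.07  0.05]
 [-0.52 -0.02]
 [-0.4   0.68]
 [-0.2   0.07]
 [ 0.23 -0.72]
 [-0.13  0.11]
 [ 0.13 -0.1 ]]
top [ 623.64 -209.79    0.01]
side [ 622.98 -213.08    0.02]
[574.71 198.11 123.89  -0.03]
[[-0.1   0.45]
 [ 0.18  0.46]
 [-0.04  0.53]
 [ 0.25  0.42]
 [-0.38  0.54]
 [-0.34  0.21]
 [-0.48 -0.48]
 [-0.1  -0.43]
 [-0.02 -0.01]]
[442.07 -42.1   56.  ] [441.72 -44.92  56.  ]
[607.85  -5.56 115.  ]
side [371.25 773.69 822.42]
top [ 373.24   -4.21 1574.81]
```

```bash
cat > go.py <<'E'
import sys,numpy as np
from station import sensors
from scipy.spatial.transform import Rotation as Ro
s=sensors.sense();R=Ro.from_quat(s['ee_rot']).as_matrix();p=s['tool_pos']
yaw=np.degrees(np.arctan2(R[1,0],R[0,0]))
print('t',round(s['time'],2),'p',p.round(1),'yaw',yaw.round(2),'tilt',R[:,2].round(4)[:2],'F',s['contact_force'].round(1),'op',round(s['opening'],1),'q',s['qpos'].round(2))
for a in sys.argv[1:]:
    v=[float(q) for q in a.split(',')]
    d=R.T@(np.array(v[:3])-p)/10
    t=-((v[3]-yaw+180)%360-180) if len(v)>3 else 0
    print(a,'->',d.round(2),'turn',round(np.radians(t),3))
E
python3 go.py 400,-330,220,-89 442,-43,220,-89
```

```text
t 0.1 p [ 149.1 -632.2  221.6] yaw -76.72 tilt [-0.0005  0.0017] F [0.5 0.9 0.1] op 86.8 q [ 1.35  0.32 -0.07  1.45  0.02  1.37 -0.06]
400,-330,220,-89 -> [-23.65 -31.36   0.19] turn 0.214
442,-43,220,-89 -> [-50.61 -42.04   0.24] turn 0.214
```

>>> {"op": "jog_arm", "data": {"moves": [[[-3,-4,0,0.1],[-6,-8,0,0.214],[-9,-12,0,0.214],[-12,-16,0,0.214],[-15,-20,0,0.214]]], "hand": 0.2}}

```text
time: 0.6
tool_pos: [310.0, -438.5, 221.5]
ee_rot: [0.713, -0.701, -0.001, -0.0]
contact_force: [1.6, -0.1, -0.4]
opening: 54.9
```

```bash
python3 go.py 400,-330,220,-89 442,-43,220,-89
```

```text
t 0.6 p [ 310.  -438.5  221.5] yaw -88.99 tilt [-0.0008  0.0019] F [ 1.6 -0.1 -0.4] op 54.9 q [ 1.1   0.09 -0.2   1.73  0.02  1.33 -0.66]
400,-330,220,-89 -> [-10.69  -9.19   0.16] turn 0.0
442,-43,220,-89 -> [-39.31 -13.9    0.21] turn 0.0
```

>>> {"op": "jog_arm", "data": {"moves": [[[-4,-3.5,0,0],[-8,-7,0,0],[-12.5,-9.5,0,0],[-17.5,-10.5,0,0],[-22.5,-11.5,0,0]]], "hand": -0.6}}

```text
time: 1.1
tool_pos: [419.4, -220.2, 221.3]
ee_rot: [0.714, -0.701, -0.001, -0.0]
contact_force: [1.3, -0.4, -0.3]
opening: 69.3
```

```bash
python3 go.py 442,-43,140,-89
```

```text
t 1.1 p [ 419.4 -220.2  221.3] yaw -88.95 tilt [-0.0013  0.0025] F [ 1.3 -0.4 -0.3] op 69.3 q [ 0.86 -0.04 -0.42  1.86 -0.02  1.32 -1.11]
442,-43,140,-89 -> [-17.65  -2.6    8.17] turn 0.001
```

>>> {"op": "jog_arm", "data": {"moves": [[[-4.5,-0.6,1.5,0],[-9,-1.3,3.5,0],[-13.5,-2,5.5,0],[-17.6,-2.6,8,0],[-17.6,-2.6,8.1,0]]]}}

```text
time: 1.6
tool_pos: [440.0, -37.1, 138.0]
ee_rot: [0.717, -0.697, -0.004, 0.0]
contact_force: [-0.3, 0.5, -0.6]
opening: 69.6
```

```bash
python3 go.py 442,-43,26,-89; python3 - <<'E'
from station import capture
import cv2
for n,b in(("side",(290,130,400,260)),("top",(250,215,340,300))):
    im=capture(n)[:,:,::-1];cv2.imwrite(f'pics/{n}1f.png',im)
    c=cv2.resize(im[b[1]:b[3],b[0]:b[2]],None,fx=4,fy=4,interpolation=cv2.INTER_CUBIC);cv2.imwrite(f'pics/{n}1.png',c)
E
```

```text
t 1.6 p [440.  -37.1 138. ] yaw -88.39 tilt [-0.0061  0.0052] F [-0.3  0.5 -0.6] op 69.6 q [ 0.68 -0.04 -0.64  2.03 -0.03  1.15 -1.48]
442,-43,26,-89 -> [ 0.66 -0.25 11.19] turn 0.011
```

View pics/side1.png

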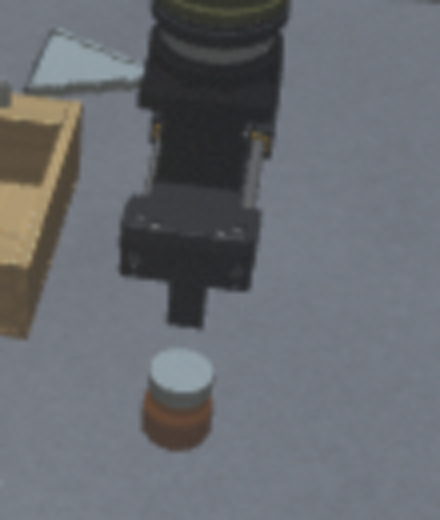

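View pics/top1f.png

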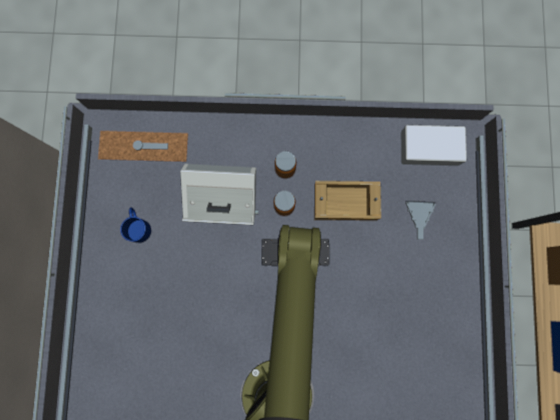

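>>> {"op": "jog_arm", "data": {"moves": [[[0.6,-0.2,3,0.01],[0.6,-0.2,6,0.01],[0.6,-0.2,9,0.01],[0.6,-0.2,11.1,0.01],[0.6,-0.2,11.1,0.01]]]}}

```text
time: 2.2
tool_pos: [440.8, -49.9, 26.9]
ee_rot: [0.71, -0.704, -0.004, 0.002]
contact_force: [-0.5, -0.7, -0.5]
opening: 69.6
```

>>> {"op": "jog_arm", "data": {"moves": [[[0,0,0,0],[0,0,0,0],[0,0,0,0],[0,0,0,0]]], "hand": 0.2, "squeeze": 15}}

```text
time: 2.6
tool_pos: [441.7, -50.0, 27.9]
ee_rot: [0.71, -0.704, -0.003, 0.001]
contact_force: [0.2, 1.0, 0.9]
opening: 45.6
```

```bash
python3 go.py 445,-43,150,-89
```

```text
t 2.6 p [441.7 -50.   27.9] yaw -89.54 tilt [-0.0063  0.0031] F [0.2 1.  0.9] op 45.6 q [ 0.67  0.14 -0.63  2.13  0.1   0.91 -1.59]
445,-43,150,-89 -> [ -0.74  -0.26 -12.21] turn -0.009
```

>>> {"op": "jog_arm", "data": {"moves": [[[0,0,-1,0],[0,0,-3,0],[0,0,-6,0],[0,0,-10,0],[0,0,-12,0]]], "squeeze": 20}}

```text
time: 3.1
tool_pos: [444.1, -50.4, 151.9]
ee_rot: [0.71, -0.704, -0.001, 0.0]
contact_force: [0.0, -0.4, -0.1]
opening: 42.1
```

>>> {"op": "jog_arm", "data": {"moves": [[[0,0,-1,0],[0,0,-1,0]]]}}

```text
time: 3.3
tool_pos: [445.5, -50.6, 164.0]
ee_rot: [0.71, -0.704, 0.001, -0.001]
contact_force: [0.2, -0.7, -1.8]
opening: 42.8
```

```bash
python3 - <<'E'
from station import capture
import cv2
for n,b in(("side",(270,130,380,260)),):
    im=capture(n)[:,:,::-1]
    c=cv2.resize(im[b[1]:b[3],b[0]:b[2]],None,fx=5,fy=5,interpolation=cv2.INTER_CUBIC)[:600];cv2.imwrite(f'pics/{n}2.png',c)
E
python3 go.py 624,-210,155,-89.1
```

```text
t 3.35 p [444.3 -50.5 162.4] yaw -89.5 tilt [-0.0001  0.0005] F [ 0.1 -0.  -1.5] op 42.9 q [ 0.71 -0.06 -0.63  1.99 -0.04  1.2  -1.47]
624,-210,155,-89.1 -> [ 16.11 -17.83   0.73] turn -0.007
```

View pics/side2.png

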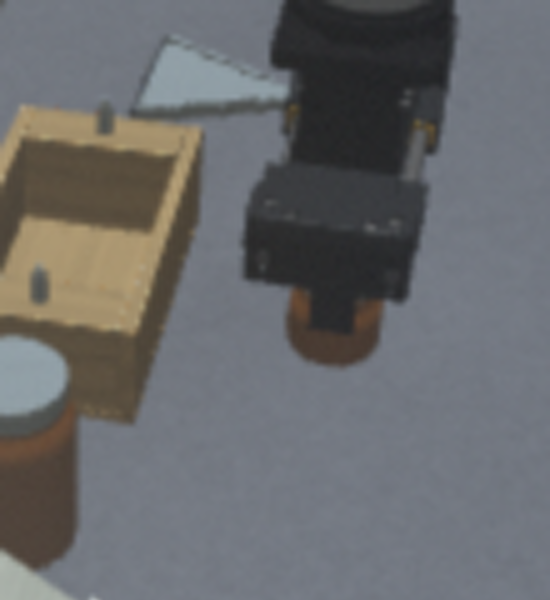

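>>> {"op": "jog_arm", "data": {"moves": [[[2.5,-2.7,0,0],[5.5,-6,0,0],[8.5,-9.5,0,0],[12,-13.2,0,0],[14.5,-16,0,0]]]}}

```text
time: 3.85
tool_pos: [605.9, -196.4, 159.3]
ee_rot: [0.71, -0.705, -0.002, 0.001]
contact_force: [0.9, 0.1, -0.8]
opening: 42.8
```

>>> {"op": "jog_arm", "data": {"moves": [[[1,-1.1,0.2,0],[1,-1.1,0.4,0],[1,-1.1,0.4,0]]]}}

```text
time: 4.15
tool_pos: [615.5, -205.2, 152.6]
ee_rot: [0.71, -0.704, -0.004, 0.001]
contact_force: [-0.8, 0.2, -1.5]
opening: 42.8
```

```bash
python3 go.py 624,-210,155,-89.1 624,-210,35,-89.1
```

```text
t 4.15 p [ 615.5 -205.2  152.6] yaw -89.55 tilt [-0.0079  0.0041] F [-0.8  0.2 -1.5] op 42.8 q [ 0.7   0.42 -0.54  1.52  0.22  1.27 -1.43]
624,-210,155,-89.1 -> [ 0.49 -0.85 -0.25] turn -0.008
624,-210,35,-89.1 -> [ 0.54 -0.94 11.75] turn -0.008
```

>>> {"op": "jog_arm", "data": {"moves": [[[0.5,-0.9,1,0],[0.5,-0.9,3.5,0],[0.5,-0.9,6.5,0],[0.5,-0.9,9,0],[0.5,-0.9,10.5,0]]]}}

```text
time: 4.65
tool_pos: [621.4, -207.7, 45.2]
ee_rot: [0.711, -0.704, -0.006, 0.002]
contact_force: [0.1, -1.3, -0.6]
opening: 42.8
```

>>> {"op": "jog_arm", "data": {"moves": [[[0,0,0,0],[0,0,0,0]]]}}

```text
time: 4.85
tool_pos: [621.2, -206.8, 45.7]
ee_rot: [0.711, -0.703, -0.006, 0.002]
contact_force: [0.1, -0.1, -0.4]
opening: 42.9
```

```bash
python3 go.py 624,-210,35,-89.1
```

```text
t 4.85 p [ 621.2 -206.8   45.7] yaw -89.38 tilt [-0.0119  0.0058] F [ 0.1 -0.1 -0.4] op 42.9 q [ 0.67  0.53 -0.51  1.6   0.28  1.1  -1.47]
624,-210,35,-89.1 -> [ 0.33 -0.29  1.06] turn -0.005
```

>>> {"op": "jog_arm", "data": {"moves": [[[0.2,-0.2,0.5,0],[0.3,-0.3,0.8,0],[0.3,-0.3,1.0,0],[0.3,-0.3,1.2,0],[0.3,-0.3,1.3,0]]]}}

```text
time: 5.35
tool_pos: [624.8, -210.0, 35.3]
ee_rot: [0.711, -0.703, -0.005, 0.002]
contact_force: [-4.7, 1.0, 15.1]
opening: 42.6
```

```bash
python3 go.py 624,-210,35,-89.1
```

```text
t 5.35 p [ 624.8 -210.    35.3] yaw -89.4 tilt [-0.0107  0.0046] F [-4.7  1.  15.1] op 42.6 q [ 0.67  0.55 -0.51  1.59  0.29  1.09 -1.47]
624,-210,35,-89.1 -> [-0.    0.08  0.03] turn -0.005
```

>>> {"op": "jog_arm", "data": {"moves": [[[0,0,-0.1,0],[0,0,-0.1,0],[0,0,-0.1,0]]], "hand": -0.4}}

```text
time: 5.65
tool_pos: [625.0, -210.1, 36.3]
ee_rot: [0.711, -0.703, -0.005, 0.002]
contact_force: [-0.1, 1.0, 0.0]
opening: 57.1
```

>>> {"op": "jog_arm", "data": {"moves": [[[0,0,-2,0],[0,0,-5,0],[0,0,-9,0],[0,0,-14,0],[0,0,-19,0]]]}}

```text
time: 6.15
tool_pos: [626.4, -210.8, 227.3]
ee_rot: [0.711, -0.703, -0.006, 0.002]
contact_force: [1.5, -1.1, 0.3]
opening: 61.0
```

```bash
python3 go.py 575,150,240,-1.7 574,198,200,-1.7
```

```text
t 6.15 p [ 626.4 -210.8  227.3] yaw -89.39 tilt [-0.0117  0.0051] F [ 1.5 -1.1  0.3] op 61.0 q [ 0.69  0.4  -0.55  1.39  0.2   1.42 -1.41]
575,150,240,-1.7 -> [-36.14   4.77  -1.02] turn -1.531
574,198,200,-1.7 -> [-40.92   4.77   3.  ] turn -1.531
```

>>> {"op": "jog_arm", "data": {"moves": [[[-4,0.5,-1,-0.14],[-8.5,1,-1.5,-0.28],[-13,1.5,-1.5,-0.42],[-17.5,2,-1.5,-0.57],[-22,2.5,-1.5,-0.72]]], "hand": 0.15}}

```text
time: 6.65
tool_pos: [598.7, 10.5, 243.7]
ee_rot: [0.914, -0.405, -0.006, 0.0]
contact_force: [0.9, 0.4, 0.6]
opening: 37.9
```

```bash
python3 go.py 574,198,235,-1.7; python3 - <<'E'
from station import capture
import cv2
im=capture('side')[:,:,::-1]
c=cv2.resize(im[140:250,240:350],None,fx=5,fy=5,interpolation=cv2.INTER_CUBIC);cv2.imwrite('pics/side3.png',c)
E
```

```text
t 6.65 p [598.7  10.5 243.7] yaw -47.8 tilt [-0.0115  0.0048] F [0.9 0.4 0.6] op 37.9 q [ 0.57  0.29 -0.76  1.52  0.2   1.42 -1.04]
574,198,235,-1.7 -> [-15.54 -10.77   0.98] turn -0.805
```

View pics/side3.png

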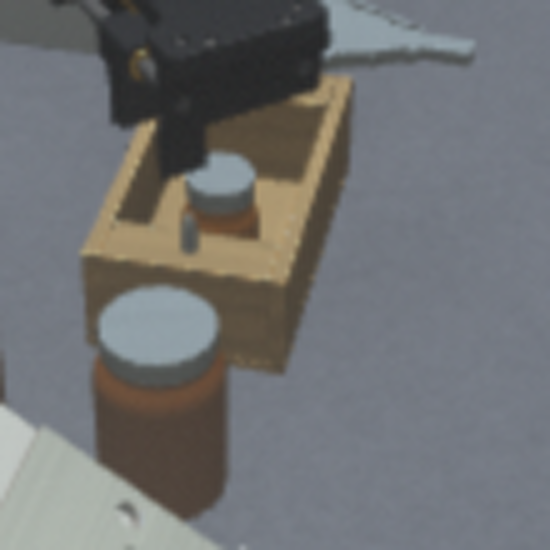

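>>> {"op": "jog_arm", "data": {"moves": [[[-3.5,-2.5,0.2,-0.14],[-7,-5,0.3,-0.28],[-10.5,-7.3,0.3,-0.42],[-13.5,-9.4,0.3,-0.57],[-15.5,-10.8,0.3,-0.72]]]}}

```text
time: 7.2
tool_pos: [568.1, 212.3, 243.9]
ee_rot: [0.999, -0.043, -0.006, -0.006]
contact_force: [-0.6, 1.0, 0.5]
opening: 37.0
```

>>> {"op": "jog_arm", "data": {"moves": [[[0,0,0,-0.08],[0,0,0,-0.08],[0,0,0,-0.08],[0,0,0,-0.08]]]}}

```text
time: 7.6
tool_pos: [568.7, 210.9, 243.6]
ee_rot: [1.0, -0.005, -0.006, -0.006]
contact_force: [-0.7, -0.0, 0.4]
opening: 36.6
```

```bash
python3 go.py 574,198,160,-1.7 574.7,198,114,-1.7; python3 - <<'E'
from station import capture
import cv2
for n,b in(("side",(150,130,330,350)),("top",(170,150,270,240))):
    im=capture(n)[:,:,::-1]
    k=3 if n=='side' else 5
    c=cv2.resize(im[b[1]:b[3],b[0]:b[2]],None,fx=k,fy=k,interpolation=cv2.INTER_CUBIC)[:600];cv2.imwrite(f'pics/{n}4.png',c)
E
```

```text
t 7.6 p [568.7 210.9 243.6] yaw -0.6 tilt [-0.0122  0.0117] F [-0.7 -0.   0.4] op 36.6 q [ 0.37  0.37 -0.97  1.5   0.29  1.44 -0.62]
574,198,160,-1.7 -> [0.65 1.38 8.34] turn 0.019
574.7,198,114,-1.7 -> [ 0.78  1.43 12.93] turn 0.019
```

View pics/side4.png

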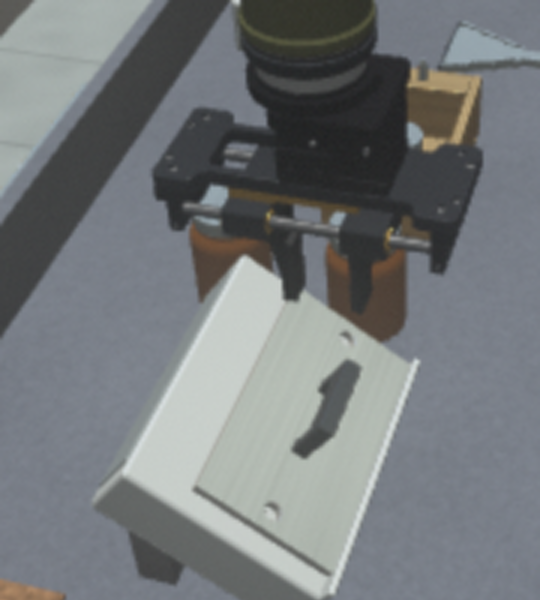

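View pics/top4.png

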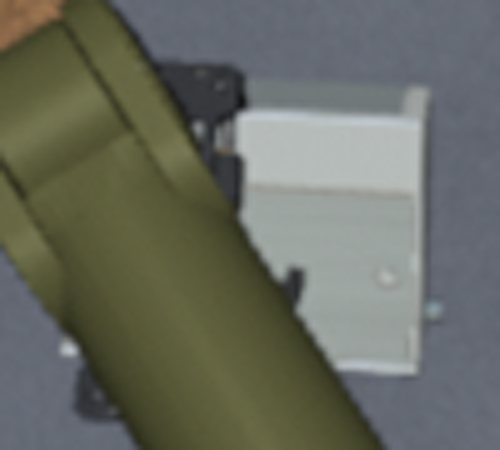

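>>> {"op": "jog_arm", "data": {"moves": [[[0.4,0.7,2,0.019],[0.7,1.4,5,0.019],[0.7,1.4,8,0.019],[0.7,1.4,9,0.019],[0.7,1.4,9,0.019]]]}}

```text
time: 8.2
tool_pos: [573.5, 197.5, 152.3]
ee_rot: [1.0, -0.015, -0.007, -0.006]
contact_force: [0.4, 0.0, 0.1]
opening: 37.1
```

>>> {"op": "jog_arm", "data": {"moves": [[[0,0,0,0]]]}}

```text
time: 8.3
tool_pos: [574.2, 198.2, 153.7]
ee_rot: [1.0, -0.015, -0.007, -0.006]
contact_force: [0.1, 0.1, 0.9]
opening: 36.9
```

```bash
python3 go.py 575,198,115,-1.7; python3 - <<'E'
from station import capture
import cv2
for n,b in(("side",(200,200,310,310)),):
    im=capture(n)[:,:,::-1]
    k=5
    c=cv2.resize(im[b[1]:b[3],b[0]:b[2]],None,fx=k,fy=k,interpolation=cv2.INTER_CUBIC)[:600];cv2.imwrite(f'pics/{n}5.png',c)
E
```

```text
t 8.3 p [574.2 198.2 153.7] yaw -1.68 tilt [-0.013   0.0122] F [0.1 0.1 0.9] op 36.9 q [ 0.37  0.43 -0.93  1.62  0.34  1.28 -0.65]
575,198,115,-1.7 -> [0.13 0.06 3.87] turn 0.0
```

View pics/side5.png

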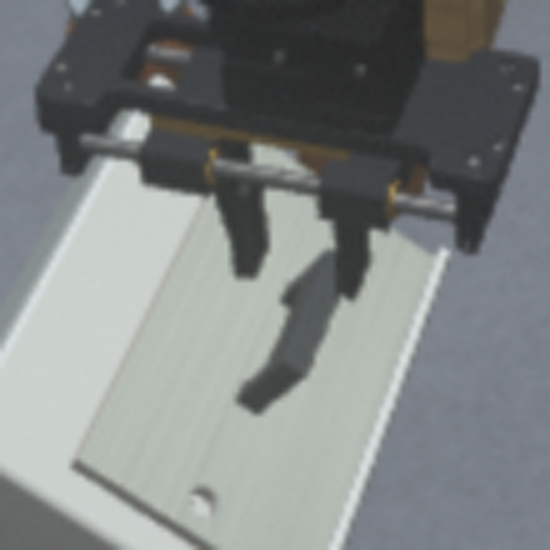

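>>> {"op": "jog_arm", "data": {"moves": [[[0,0,1,0],[0.1,0,2,0],[0.1,0,3,0],[0.1,0,3.7,0],[0.1,0,3.8,0]]]}}

```text
time: 8.85
tool_pos: [573.9, 198.1, 114.2]
ee_rot: [1.0, -0.015, -0.008, -0.006]
contact_force: [0.0, -0.1, -0.4]
opening: 36.8
```

```bash
python3 go.py 575,198,115,-1.7; python3 - <<'E'
from station import capture
import cv2
for n,b in(("side",(200,200,310,310)),):
    im=capture(n)[:,:,::-1]
    k=5
    c=cv2.resize(im[b[1]:b[3],b[0]:b[2]],None,fx=k,fy=k,interpolation=cv2.INTER_CUBIC)[:600];cv2.imwrite(f'pics/{n}6.png',c)
E
```

```text
t 8.85 p [573.9 198.1 114.2] yaw -1.68 tilt [-0.0152  0.0114] F [ 0.  -0.1 -0.4] op 36.8 q [ 0.35  0.47 -0.91  1.66  0.37  1.22 -0.67]
575,198,115,-1.7 -> [ 0.11  0.01 -0.08] turn 0.0
```

View pics/side6.png

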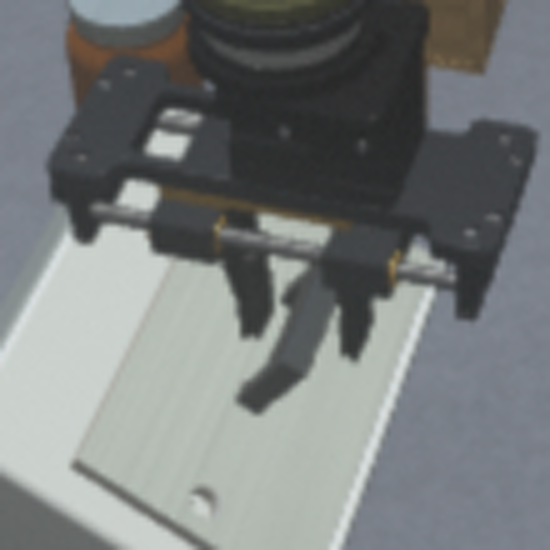

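```bash
python3 - <<'E'
from h import *
np.set_printoptions(precision=1,suppress=True)
R=(Ro.from_euler('z',-.03)*Ro.from_euler('y',-np.radians(35))).as_matrix()
c=np.array([574.7,198,124])
pts=np.array([(x,y,z) for y in(-35,35) for z in(10,-10,-32) for x in(-7,7)])@R.T+c
for q,u in zip([(x,y,z) for y in(-35,35) for z in(10,-10,-32) for x in(-7,7)],proj('side',pts)):print(q,(u-[200,200])*5)
for dx in(-18,-26,18,26):
    for dy in(-9.5,9.5):print('tip',dx,dy,(proj('side',np.array([574+dx,198+dy,114.]))-[200,200])*5)
E
```

```text
(-7, -35, 10) [349.8 259.4]
(7, -35, 10) [324.9 242.2]
(-7, -35, -10) [326.9 278.8]
(7, -35, -10) [302.3 261.9]
(-7, -35, -32) [302.4 299.5]
(7, -35, -32) [278.1 283. ]
(-7, 35, 10) [301.1 376.4]
(7, 35, 10) [274.6 358.6]
(-7, 35, -10) [277.6 395.2]
(7, 35, -10) [251.4 377.7]
(-7, 35, -32) [252.5 415.2]
(7, 35, -32) [226.7 398.1]
tip -18 -9.5 [349. 324.]
tip -18 9.5 [337.4 356. ]
tip -26 -9.5 [366.3 327.2]
tip -26 9.5 [354.9 359.4]
tip 18 -9.5 [271.8 309.4]
tip 18 9.5 [259.1 341. ]
tip 26 -9.5 [254.8 306.2]
tip 26 9.5 [241.8 337.7]
```

>>> {"op": "jog_arm", "data": {"moves": [[[0.1,0,0,0],[0.1,0,0,0],[0.1,0,0,0],[0.1,0,0,0],[0.1,0,0,0]]], "hand": 1, "squeeze": 15}}

```text
time: 9.4
tool_pos: [573.4, 198.4, 114.9]
ee_rot: [1.0, -0.014, -0.009, -0.005]
contact_force: [-5.2, -0.8, 2.7]
opening: 21.3
```

```bash
python3 go.py 575,198,115,-1.7; python3 - <<'E'
from station import capture
import cv2
for n,b in(("side",(180,190,310,350)),):
    im=capture(n)[:,:,::-1]
    k=5
    c=cv2.resize(im[b[1]:b[3],b[0]:b[2]],None,fx=k,fy=k,interpolation=cv2.INTER_CUBIC)[:600];cv2.imwrite(f'pics/{n}7.png',c)
E
```

```text
t 9.4 p [573.4 198.4 114.9] yaw -1.64 tilt [-0.0177  0.0108] F [-5.2 -0.8  2.7] op 21.3 q [ 0.35  0.47 -0.91  1.66  0.37  1.22 -0.67]
575,198,115,-1.7 -> [ 0.16  0.04 -0.02] turn 0.001
```

View pics/side7.png

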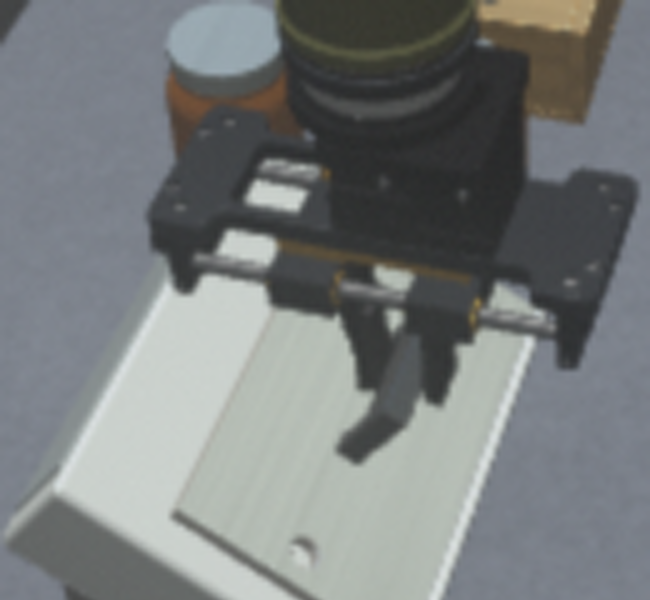

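>>> {"op": "jog_arm", "data": {"moves": [[[0,0,-0.5,0],[0,0,-1.2,0],[0,0,-2.2,0],[0,0,-3.5,0],[0,0,-4.5,0]]]}}

```text
time: 9.95
tool_pos: [574.8, 198.2, 161.6]
ee_rot: [1.0, -0.014, -0.008, -0.006]
contact_force: [-0.7, -0.1, -4.1]
opening: 21.5
```

>>> {"op": "jog_arm", "data": {"moves": [[[0,0,0,0],[0,0,0,0],[0,0,0,0]]], "squeeze": 45}}

```text
time: 10.25
tool_pos: [574.6, 197.9, 161.2]
ee_rot: [1.0, -0.014, -0.008, -0.005]
contact_force: [-0.5, -0.7, -3.2]
opening: 19.9
```

```bash
python3 go.py 575,198,115,-1.7; python3 - <<'E'
from station import capture
import cv2
for n,b in(("side",(160,170,330,340)),):
    im=capture(n)[:,:,::-1]
    k=4
    c=cv2.resize(im[b[1]:b[3],b[0]:b[2]],None,fx=k,fy=k,interpolation=cv2.INTER_CUBIC)[:600];cv2.imwrite(f'pics/{n}8.png',c)
E
```

```text
t 10.25 p [574.6 197.9 161.2] yaw -1.65 tilt [-0.0167  0.0109] F [-0.5 -0.7 -3.2] op 19.9 q [ 0.37  0.43 -0.94  1.6   0.33  1.3  -0.65]
575,198,115,-1.7 -> [0.12 0.04 4.62] turn 0.001
```

View pics/side8.png

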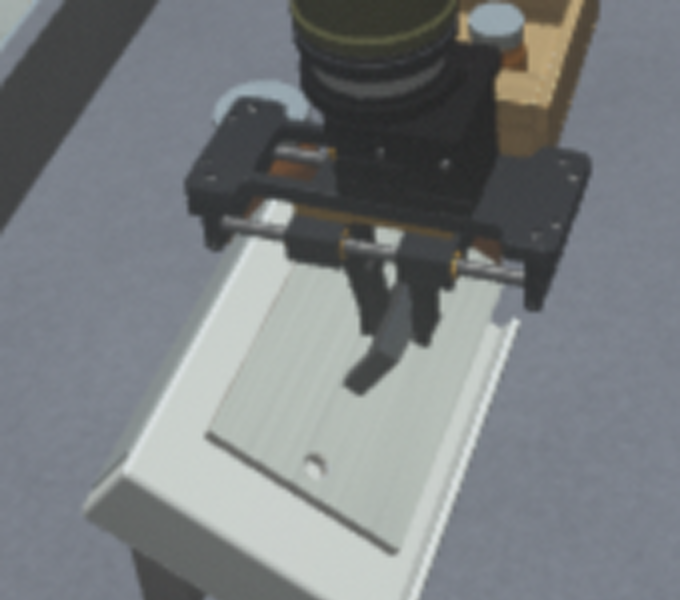

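>>> {"op": "jog_arm", "data": {"moves": [[[0,0,-1,0],[0,0,-2,0],[0,0,-3,0],[0,0,-3,0],[0,0,-3,0]]], "squeeze": 60}}

```text
time: 10.8
tool_pos: [575.3, 197.7, 191.6]
ee_rot: [1.0, -0.014, -0.008, -0.005]
contact_force: [-0.6, 0.6, -3.9]
opening: 19.3
```

>>> {"op": "jog_arm", "data": {"moves": [[[0,0,0,0],[0,0,0,0],[0,0,0,0],[0,0,0,0],[0,0,0,0]]]}}

```text
time: 11.3
tool_pos: [575.2, 197.7, 191.4]
ee_rot: [1.0, -0.014, -0.008, -0.005]
contact_force: [-0.0, -0.3, -4.1]
opening: 19.2
```

```bash
python3 go.py 575,198,115,-1.7
```

```text
t 11.3 p [575.2 197.7 191.4] yaw -1.65 tilt [-0.0164  0.0109] F [-0.  -0.3 -4.1] op 19.2 q [ 0.38  0.4  -0.95  1.57  0.32  1.35 -0.63]
575,198,115,-1.7 -> [0.11 0.05 7.64] turn 0.001
```

```bash
python3 go.py 460,110,180,-1.7; python3 - <<'E'
from station import capture
import cv2
for n,b in(("side",(160,150,330,340)),):
    im=capture(n)[:,:,::-1]
    k=4
    c=cv2.resize(im[b[1]:b[3],b[0]:b[2]],None,fx=k,fy=k,interpolation=cv2.INTER_CUBIC)[:600];cv2.imwrite(f'pics/{n}9.png',c)
E
```

```text
t 11.3 p [575.2 197.7 191.4] yaw -1.65 tilt [-0.0164  0.0109] F [-0.  -0.3 -4.1] op 19.2 q [ 0.38  0.4  -0.95  1.57  0.32  1.35 -0.63]
460,110,180,-1.7 -> [-11.24   9.11   1.23] turn 0.001
```

View pics/side9.png

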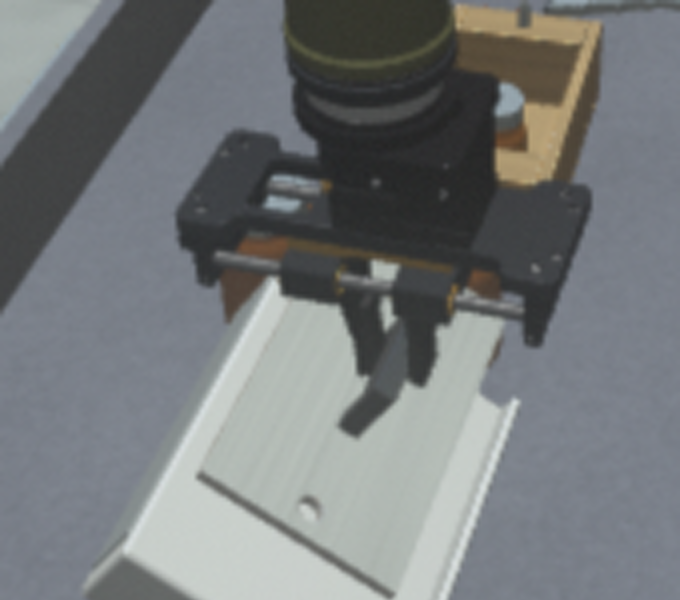

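Held but still tilted. I'll carry it to free table in front of the bin and level it gently by its near edge.

>>> {"op": "jog_arm", "data": {"moves": [[[-2.5,2,0,0],[-5.2,4.2,0,0],[-8,6.5,0,0],[-10.4,8.4,0.5,0],[-11.2,9.1,1,0]]]}}

```text
time: 11.85
tool_pos: [458.3, 107.9, 181.8]
ee_rot: [1.0, -0.015, -0.009, -0.003]
contact_force: [0.1, -0.5, -3.7]
opening: 19.7
```

>>> {"op": "jog_arm", "data": {"moves": [[[0,0,0,0],[0,0,0,0]]]}}

```text
time: 12.05
tool_pos: [458.5, 108.0, 182.2]
ee_rot: [1.0, -0.015, -0.008, -0.003]
contact_force: [0.5, 0.0, -3.6]
opening: 19.4
```

```bash
python3 go.py 460,110,70,-1.7; python3 - <<'E'
from station import capture
import cv2
for n,b in(("side",(190,150,400,340)),("top",(200,180,320,280))):
    im=capture(n)[:,:,::-1]
    k=3 if n=='side' else 5
    c=cv2.resize(im[b[1]:b[3],b[0]:b[2]],None,fx=k,fy=k,interpolation=cv2.INTER_CUBIC)[:600];cv2.imwrite(f'pics/{n}10.png',c)
E
```

```text
t 12.05 p [458.5 108.  182.2] yaw -1.77 tilt [-0.0162  0.0063] F [ 0.5  0.  -3.6] op 19.4 q [ 0.73  0.01 -1.    1.89  0.    1.25 -0.3 ]
460,110,70,-1.7 -> [ 0.32 -0.14 11.22] turn -0.001
```

View pics/side10.png

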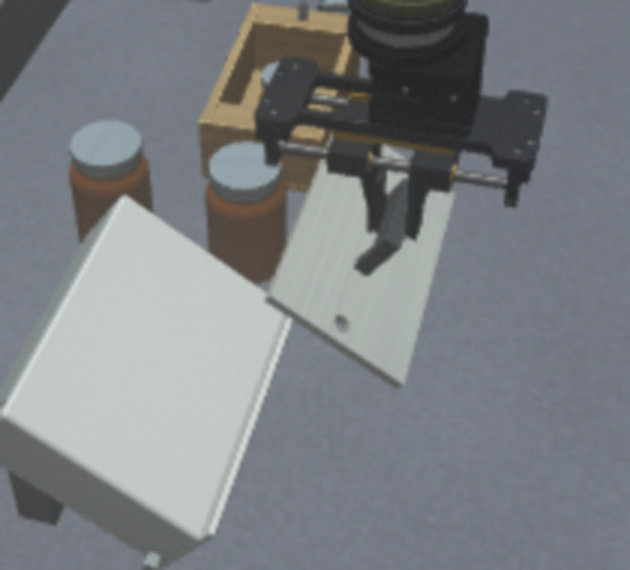

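View pics/top10.png

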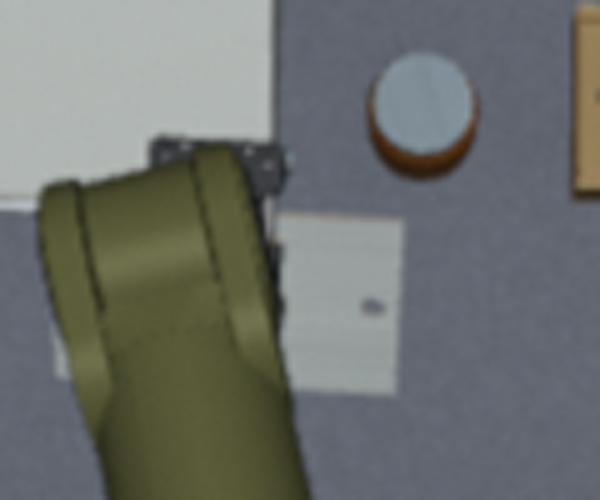

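>>> {"op": "jog_arm", "data": {"moves": [[[-0.2,0,2,0],[-0.4,0,5,0],[-0.6,0,8,0],[-0.7,0,11,0],[-0.7,0,12,0]]]}}

```text
time: 12.65
tool_pos: [448.3, 111.0, 60.0]
ee_rot: [1.0, -0.014, -0.011, -0.005]
contact_force: [0.1, 0.4, -3.3]
opening: 19.3
```

>>> {"op": "jog_arm", "data": {"moves": [[[0,0,0.1,0],[0,0,0.2,0],[0,0,0.3,0]]], "squeeze": 25}}

```text
time: 12.95
tool_pos: [449.7, 111.5, 58.3]
ee_rot: [1.0, -0.014, -0.009, -0.005]
contact_force: [-0.0, 0.0, -2.8]
opening: 19.3
```

```bash
python3 go.py 453,110,50,-1.7
```

```text
t 12.95 p [449.7 111.5  58.3] yaw -1.58 tilt [-0.0187  0.0103] F [-0.   0.  -2.8] op 19.3 q [ 0.65  0.2  -1.    2.04  0.18  1.01 -0.47]
453,110,50,-1.7 -> [0.34 0.15 0.82] turn 0.002
```

>>> {"op": "jog_arm", "data": {"moves": [[[0,0,0.3,0],[0,0,0.6,0],[0,0,0.9,0],[0,0,1.2,0],[0,0,1.4,0]]]}}

```text
time: 13.45
tool_pos: [448.9, 111.5, 43.7]
ee_rot: [1.0, -0.014, -0.01, -0.005]
contact_force: [-0.4, -0.7, -2.9]
opening: 13.7
```

>>> {"op": "jog_arm", "data": {"moves": [[[0,0,0.3,0],[0,0,0.5,0],[0,0,0.7,0]]]}}

```text
time: 13.75
tool_pos: [447.9, 111.7, 37.0]
ee_rot: [1.0, -0.014, -0.011, -0.005]
contact_force: [-10.8, -2.7, 23.6]
opening: 13.7
```

>>> {"op": "jog_arm", "data": {"moves": [[[0,0,0,0],[0,0,-0.2,0],[0,0,-0.5,0]]], "squeeze": 50}}

```text
time: 14.05
tool_pos: [448.0, 111.6, 41.8]
ee_rot: [1.0, -0.014, -0.011, -0.005]
contact_force: [0.4, -0.4, -3.0]
opening: 13.4
```

>>> {"op": "jog_arm", "data": {"moves": [[[0,0,-1,0],[0,0,-3,0],[0,0,-6,0],[0,0,-10,0],[0,0,-14,0]]]}}

```text
time: 14.55
tool_pos: [450.6, 110.7, 183.5]
ee_rot: [1.0, -0.013, -0.011, -0.005]
contact_force: [0.9, -0.1, -3.4]
opening: 13.4
```

>>> {"op": "jog_arm", "data": {"moves": [[[0,0,0,0],[0,0,0,0]]]}}

```text
time: 14.75
tool_pos: [451.1, 110.6, 184.3]
ee_rot: [1.0, -0.013, -0.01, -0.004]
contact_force: [0.2, 0.1, -4.7]
opening: 13.3
```

```bash
python3 go.py 624,-210,200,0.9; python3 - <<'E'
from station import capture
import cv2
for n,b in(("side",(240,130,420,320)),("top",(200,180,320,280))):
    im=capture(n)[:,:,::-1]
    k=3 if n=='side' else 5
    c=cv2.resize(im[b[1]:b[3],b[0]:b[2]],None,fx=k,fy=k,interpolation=cv2.INTER_CUBIC)[:600];cv2.imwrite(f'pics/{n}11.png',c)
E
```

```text
t 14.75 p [451.1 110.6 184.3] yaw -1.52 tilt [-0.0197  0.0085] F [ 0.2  0.1 -4.7] op 13.3 q [ 0.76 -0.01 -1.03  1.9  -0.02  1.26 -0.29]
624,-210,200,0.9 -> [18.1  31.58 -2.18] turn -0.042
```

View pics/side11.png

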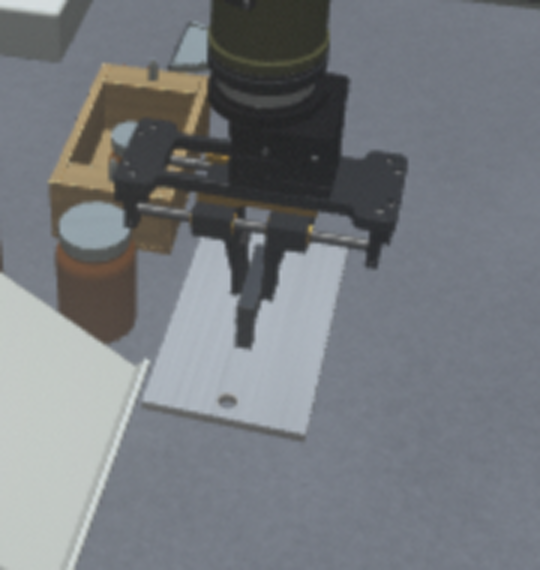

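View pics/top11.png

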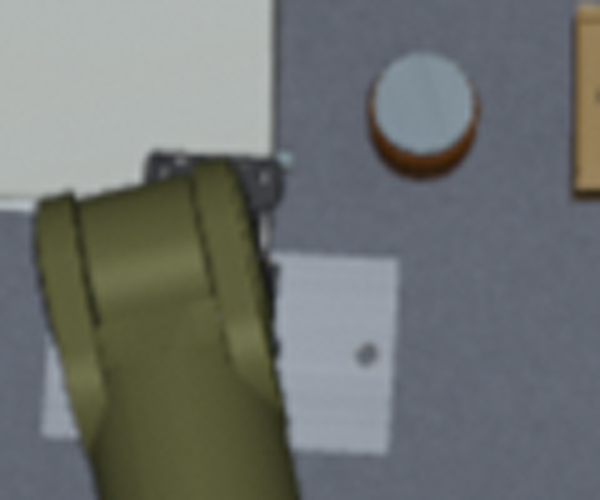

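```bash
cat > cov.py <<'E'
from h import *
np.set_printoptions(precision=2,suppress=True)
G=np.array([(0,87,-32),(0,-87,-32),(58,103,-32),(58,-103,-32),(-58,103,-32),(-58,-103,-32)],float)
def covfit(obs,p0,free=True):
    f=lambda p:G@Ro.from_euler('zyx',[p[3],p[4] if free else 0,p[5] if free else 0]).as_matrix().T+np.array(p[:3])
    x,r=fit(f,p0 if free else p0[:4],obs);print(x,'deg',np.degrees(x[3:]));print(r);return x
E
python3 - <<'E'
from cov import *
T=lambda a,b:o((a,b),5,200,180);S=lambda a,b:o((a,b),3,240,130)
obs=[('top',1,T(366,354)),('top',3,T(398,260)),('top',5,T(388,453)),('top',4,T(40,437)),
('side',0,S(228,401)),('side',2,S(143,404)),('side',4,S(305,437))]
covfit(obs,[451,110,187,0,0,0]);covfit(obs,[451,110,187,0],False)
E
```

```text
[450.41 112.43 192.62  -0.03   0.02  -0.05] deg [-1.54  0.89 -2.65]
[[-0.02  0.09]
 [ 0.03 -0.29]
 [-0.14  0.28]
 [ 0.2  -0.17]
 [-0.03  0.36]
 [-0.36 -0.13]
 [ 0.44 -0.17]]
[450.12 111.15 188.46  -0.02] deg [-1.37]
[[ 0.    0.08]
 [-0.04 -0.21]
 [-0.05  0.15]
 [ 0.18 -0.13]
 [-0.03  0.52]
 [-0.38 -0.38]
 [ 0.48 -0.06]]
```

>>> {"op": "jog_arm", "data": {"moves": [[[0.5,1,-2,0],[2.5,4.5,-2.5,-0.02],[5,8.7,-2.5,-0.04],[7.5,13,-2.5,-0.04],[10,17,-2.5,-0.04]]]}}

```text
time: 15.35
tool_pos: [545.0, -64.6, 200.8]
ee_rot: [1.0, 0.007, -0.014, -0.005]
contact_force: [0.6, 1.7, -1.6]
opening: 13.5
```

```bash
python3 go.py 624,-211,200,0.9
```

```text
t 15.35 p [545.  -64.6 200.8] yaw 0.77 tilt [-0.0282  0.0098] F [ 0.6  1.7 -1.6] op 13.5 q [ 0.85  0.24 -0.89  1.69  0.18  1.34 -0.06]
624,-211,200,0.9 -> [ 7.7  14.75 -0.28] turn -0.002
```

>>> {"op": "jog_arm", "data": {"moves": [[[2.2,4.2,-0.3,0],[4.5,8.5,-0.3,0],[6.8,12.8,-0.3,0],[7.6,14.5,-0.3,0],[7.6,14.5,-0.3,0]]]}}

```text
time: 15.85
tool_pos: [622.1, -213.1, 195.6]
ee_rot: [1.0, 0.004, -0.017, -0.006]
contact_force: [-1.0, -0.4, -3.5]
opening: 13.3
```

>>> {"op": "jog_arm", "data": {"moves": [[[0,0,0,0],[0,0,0,0],[0,0,0,0]]]}}

```text
time: 16.15
tool_pos: [621.5, -211.7, 195.0]
ee_rot: [1.0, 0.005, -0.017, -0.006]
contact_force: [-0.0, -0.5, -3.4]
opening: 13.2
```

```bash
python3 go.py 624,-211,150,0.9;  python3 - <<'E'
from station import capture
import cv2
for n,b in(("side",(230,100,350,220)),("top",(290,160,410,250))):
    im=capture(n)[:,:,::-1]
    k=5
    c=cv2.resize(im[b[1]:b[3],b[0]:b[2]],None,fx=k,fy=k,interpolation=cv2.INTER_CUBIC)[:600];cv2.imwrite(f'pics/{n}12.png',c)
E
```

```text
t 16.15 p [ 621.5 -211.7  195. ] yaw 0.56 tilt [-0.0346  0.0122] F [-0.  -0.5 -3.4] op 13.2 q [ 0.85  0.49 -0.78  1.41  0.33  1.42  0.07]
624,-211,150,0.9 -> [ 0.4  -0.01  4.49] turn -0.006
```

View pics/side12.png

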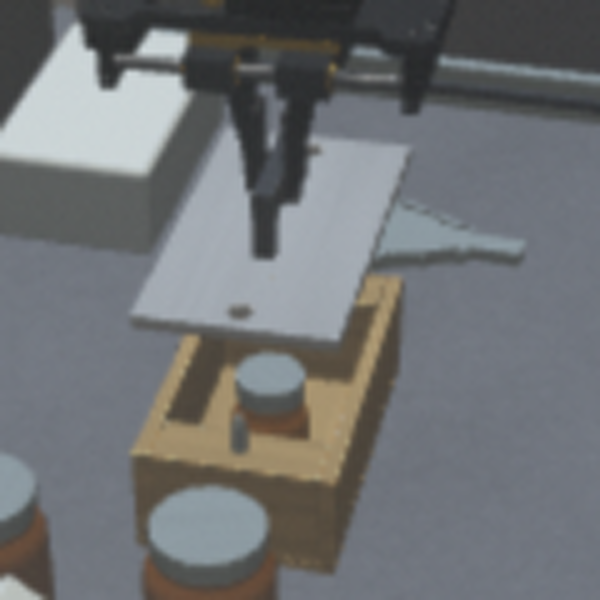

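View pics/top12.png

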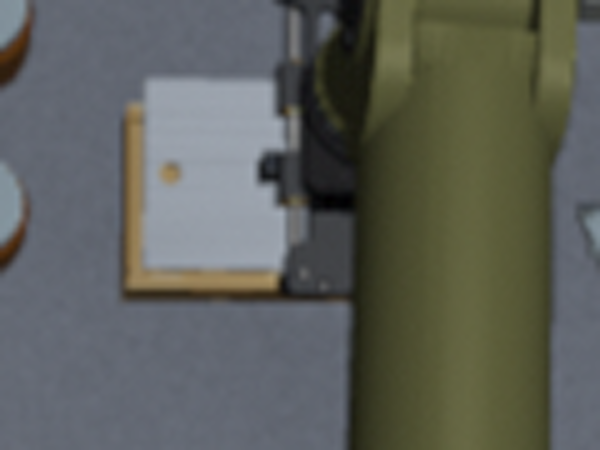

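>>> {"op": "jog_arm", "data": {"moves": [[[-3,0,0,0],[-7,0,0,0],[-11,0,0,0]]]}}

```text
time: 16.55
tool_pos: [511.0, -211.9, 199.5]
ee_rot: [1.0, 0.006, -0.017, -0.006]
contact_force: [0.3, -0.3, -2.0]
opening: 13.3
```

```bash
python3 go.py 624,-211,195,0.9
```

```text
t 16.55 p [ 511.  -211.9  199.5] yaw 0.65 tilt [-0.0332  0.0116] F [ 0.3 -0.3 -2. ] op 13.3 q [ 1.07  0.24 -0.83  1.67  0.18  1.34  0.21]
624,-211,195,0.9 -> [11.31  0.04  0.07] turn -0.004
```

>>> {"op": "jog_arm", "data": {"moves": [[[0,0,0,0],[0,0,0,0],[0,0,0,0]]]}}

```text
time: 16.85
tool_pos: [512.1, -211.4, 200.3]
ee_rot: [1.0, 0.006, -0.016, -0.005]
contact_force: [0.3, 0.3, -3.1]
opening: 13.7
```

```bash
python3 go.py 624,-211,195,0.9
```

```text
t 16.85 p [ 512.1 -211.4  200.3] yaw 0.7 tilt [-0.0311  0.0107] F [ 0.3  0.3 -3.1] op 13.7 q [ 1.07  0.24 -0.83  1.67  0.18  1.34  0.21]
624,-211,195,0.9 -> [11.2   0.09  0.18] turn -0.003
```

>>> {"op": "jog_arm", "data": {"moves": [[[0,0,-1.5,0]]]}}

```text
time: 16.95
tool_pos: [512.3, -210.8, 214.2]
ee_rot: [1.0, 0.007, -0.017, -0.007]
contact_force: [0.4, 0.2, -4.2]
opening: 13.4
```

>>> {"op": "jog_arm", "data": {"moves": [[[0,0,-1.5,0]]]}}

```text
time: 17.05
tool_pos: [514.0, -210.3, 230.6]
ee_rot: [1.0, 0.007, -0.016, -0.007]
contact_force: [-0.1, 0.0, -3.6]
opening: 13.4
```

>>> {"op": "jog_arm", "data": {"moves": [[[0,0,0,0]]]}}

```text
time: 17.15
tool_pos: [516.4, -210.2, 233.7]
ee_rot: [1.0, 0.008, -0.014, -0.006]
contact_force: [-0.5, -0.1, -3.5]
opening: 13.6
```

```bash
python3 go.py 624,-211,195,0.9
```

```text
t 17.15 p [ 516.4 -210.2  233.7] yaw 0.93 tilt [-0.0279  0.0126] F [-0.5 -0.1 -3.5] op 13.6 q [ 1.07  0.23 -0.84  1.62  0.17  1.4   0.23]
624,-211,195,0.9 -> [10.86  0.3   3.56] turn 0.0
```

>>> {"op": "jog_arm", "data": {"moves": [[[0,0,0,0]]]}}

```text
time: 17.25
tool_pos: [517.2, -210.0, 234.4]
ee_rot: [1.0, 0.008, -0.013, -0.006]
contact_force: [-1.0, 0.2, -3.2]
opening: 13.7
```

>>> {"op": "jog_arm", "data": {"moves": [[[0,0,0,0]]]}}

```text
time: 17.35
tool_pos: [517.7, -209.9, 234.5]
ee_rot: [1.0, 0.009, -0.013, -0.006]
contact_force: [0.2, 0.0, -3.2]
opening: 13.9
```

>>> {"op": "jog_arm", "data": {"moves": [[[0,0,0,0]]]}}

```text
time: 17.45
tool_pos: [517.7, -209.7, 234.2]
ee_rot: [1.0, 0.009, -0.013, -0.007]
contact_force: [-0.3, -0.6, -3.2]
opening: 13.3
```

```bash
python3 go.py 624,-211,195,0.9
```

```text
t 17.45 p [ 517.7 -209.7  234.2] yaw 1.0 tilt [-0.0265  0.0131] F [-0.3 -0.6 -3.2] op 13.3 q [ 1.07  0.23 -0.84  1.62  0.17  1.4   0.23]
624,-211,195,0.9 -> [10.73  0.36  3.64] turn 0.002
```

>>> {"op": "jog_arm", "data": {"moves": [[[0,0,2,0],[0,0,4,0],[0,0,4.5,0],[0,0,4.5,0],[0,0,4.5,0]]]}}

```text
time: 17.95
tool_pos: [516.9, -209.3, 190.0]
ee_rot: [1.0, 0.009, -0.013, -0.007]
contact_force: [0.1, -0.3, -3.2]
opening: 13.1
```

>>> {"op": "jog_arm", "data": {"moves": [[[0,0,-3,0]]]}}

```text
time: 18.05
tool_pos: [515.5, -209.2, 217.6]
ee_rot: [1.0, 0.009, -0.016, -0.008]
contact_force: [-0.7, -1.1, -3.5]
opening: 13.3
```

>>> {"op": "jog_arm", "data": {"moves": [[[0,0,-3,0]]]}}

```text
time: 18.15
tool_pos: [516.7, -209.5, 249.2]
ee_rot: [1.0, 0.009, -0.015, -0.008]
contact_force: [0.3, 0.7, -2.5]
opening: 13.8
```

>>> {"op": "jog_arm", "data": {"moves": [[[0,0,0,0]]]}}

```text
time: 18.25
tool_pos: [519.5, -210.1, 254.1]
ee_rot: [1.0, 0.009, -0.011, -0.006]
contact_force: [1.1, -0.3, -3.4]
opening: 13.5
```

>>> {"op": "jog_arm", "data": {"moves": [[[0,0,0,0]]]}}

```text
time: 18.35
tool_pos: [519.8, -210.3, 254.6]
ee_rot: [1.0, 0.009, -0.011, -0.006]
contact_force: [-0.0, 0.7, -3.9]
opening: 13.7
```

```bash
python3 go.py 624,-211,195,0.9
```

```text
t 18.35 p [ 519.8 -210.3  254.6] yaw 1.0 tilt [-0.0217  0.0111] F [-0.   0.7 -3.9] op 13.7 q [ 1.07  0.22 -0.84  1.58  0.16  1.44  0.23]
624,-211,195,0.9 -> [10.54  0.32  5.73] turn 0.002
```

>>> {"op": "jog_arm", "data": {"moves": [[[0,0,4,0]]]}}

```text
time: 18.45
tool_pos: [523.2, -210.8, 219.2]
ee_rot: [1.0, 0.009, -0.005, -0.003]
contact_force: [1.9, 0.2, -4.4]
opening: 13.5
```

>>> {"op": "jog_arm", "data": {"moves": [[[0,0,2,0],[0,0,2,0],[0,0,2,0],[0,0,2,0]]]}}

```text
time: 18.85
tool_pos: [523.6, -210.8, 200.3]
ee_rot: [1.0, 0.009, -0.005, -0.003]
contact_force: [0.8, -0.2, -3.0]
opening: 13.7
```

>>> {"op": "jog_arm", "data": {"moves": [[[0,0,-4,0],[0,0,-7,0]]]}}

```text
time: 19.05
tool_pos: [524.8, -211.2, 272.7]
ee_rot: [1.0, 0.009, -0.004, -0.002]
contact_force: [0.7, 0.2, -3.3]
opening: 13.2
```

>>> {"op": "jog_arm", "data": {"moves": [[[0,0,0,0]]]}}

```text
time: 19.15
tool_pos: [527.8, -211.6, 278.2]
ee_rot: [1.0, 0.009, 0.0, -0.0]
contact_force: [1.5, 0.9, -3.2]
opening: 13.8
```

>>> {"op": "jog_arm", "data": {"moves": [[[0,0,0,0],[0,0,0,0]]]}}

```text
time: 19.35
tool_pos: [527.9, -211.4, 278.2]
ee_rot: [1.0, 0.009, 0.001, -0.0]
contact_force: [-0.7, 0.0, -2.4]
opening: 13.4
```

```bash
python3 go.py 624,-211,195,0.9
```

```text
t 19.35 p [ 527.9 -211.4  278.2] yaw 1.02 tilt [0.0012 0.0004] F [-0.7  0.  -2.4] op 13.4 q [ 1.07  0.21 -0.84  1.55  0.15  1.45  0.23]
624,-211,195,0.9 -> [9.6  0.13 8.33] turn 0.002
```

>>> {"op": "jog_arm", "data": {"moves": [[[3,0,2.5,0],[6.5,0.1,5.5,0],[9.3,0.1,8,0],[9.6,0.1,8.2,0],[9.6,0.1,8.2,0]]]}}

```text
time: 19.85
tool_pos: [623.1, -209.8, 193.6]
ee_rot: [1.0, 0.01, -0.002, -0.002]
contact_force: [0.0, 0.2, -4.0]
opening: 13.4
```

>>> {"op": "jog_arm", "data": {"moves": [[[0,0,1.5,0],[0,0,3,0],[0,0,4,0],[0,0,4,0],[0,0,4,0]]]}}

```text
time: 20.35
tool_pos: [622.6, -210.0, 153.7]
ee_rot: [1.0, 0.009, -0.002, -0.001]
contact_force: [1.7, 0.5, -2.6]
opening: 13.7
```

```bash
python3 go.py 624,-211,130,0.9;  python3 - <<'E'
from station import capture
import cv2
for n,b in(("side",(230,100,350,220)),("top",(290,160,410,250))):
    im=capture(n)[:,:,::-1]
    k=6 if n=='top' else 5
    c=cv2.resize(im[b[1]:b[3],b[0]:b[2]],None,fx=k,fy=k,interpolation=cv2.INTER_CUBIC)[:600];cv2.imwrite(f'pics/{n}13.png',c)
E
```

```text
t 20.35 p [ 622.6 -210.   153.7] yaw 1.07 tilt [-0.0033  0.0029] F [ 1.7  0.5 -2.6] op 13.7 q [ 0.88  0.5  -0.8   1.49  0.36  1.31  0.06]
624,-211,130,0.9 -> [0.14 0.11 2.37] turn 0.003
```

View pics/side13.png

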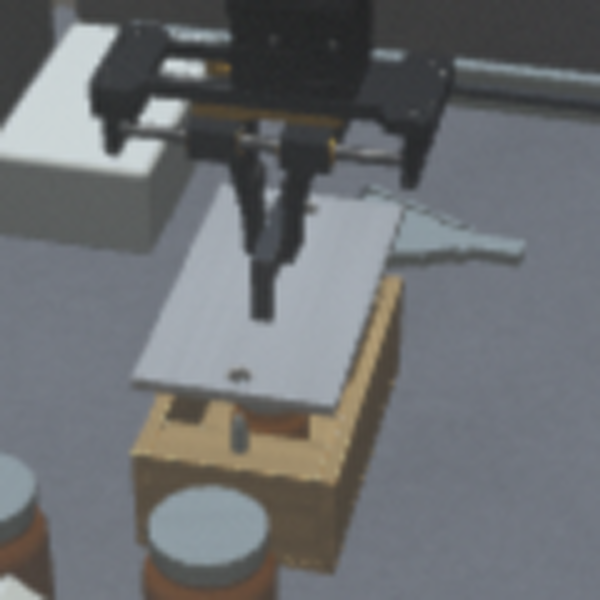

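View pics/top13.png

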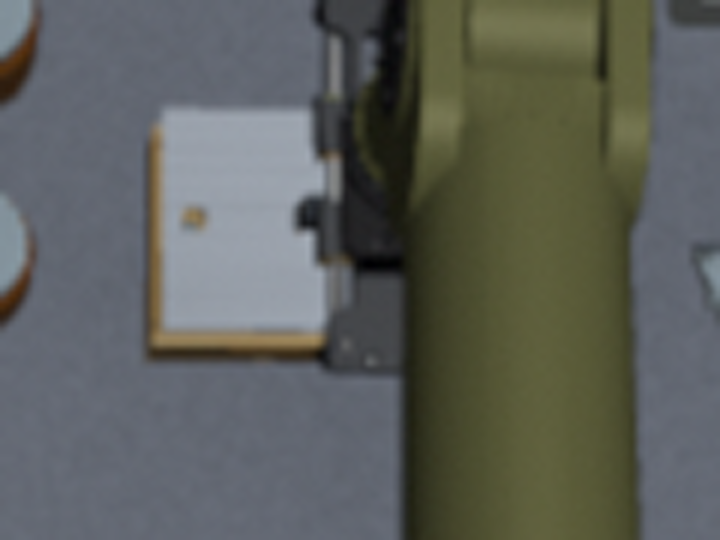

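```bash
python3 - <<'E'
from cov import *
T=lambda a,b:o((a,b),6,290,160);S=lambda a,b:o((a,b),5,230,100)
obs=[('top',0,T(195,216)),('top',2,T(162,107)),('top',4,T(160,331)),
('side',0,S(240,376)),('side',2,S(133,383)),('side',4,S(337,410)),('side',5,S(405,205)),('side',1,S(311,208))]
covfit(obs,[622,-210,157,0,0,0]);covfit(obs,[622,-210,157,0],False)
for n in('top','side'):
    ob=[q for q in obs if q[0]==n]
    f=lambda p:G@Ro.from_euler('z',p[2]).as_matrix().T+np.array([p[0],p[1],157.5])
    x,r=fit(f,[622,-210,0.],ob);print(n,x);print(r)
E
```

```text
[ 621.36 -208.73  158.61    0.01    0.01   -0.02] deg [ 0.32  0.56 -1.01]
[[-0.28  0.94]
 [ 0.24  0.74]
 [ 0.22  0.19]
 [-0.29  0.32]
 [-0.51 -0.34]
 [-0.57 -0.2 ]
 [ 0.32 -0.04]
 [-0.39  0.02]]
[ 621.04 -209.05  158.59    0.01] deg [0.51]
[[-0.32  0.95]
 [ 0.15  0.69]
 [ 0.22  0.25]
 [-0.22 -0.05]
 [-0.48 -0.9 ]
 [-0.45 -0.52]
 [ 0.19  0.62]
 [-0.5   0.48]]
top [ 623.25 -209.03    0.01]
[[-0.35  0.32]
 [ 0.12  0.08]
 [ 0.21 -0.41]]
side [ 620.64 -210.05    0.02]
[[ 0.22  0.11]
 [-0.02 -0.66]
 [ 0.05 -0.45]
 [ 0.17  0.67]
 [-0.49  0.61]]
```

>>> {"op": "jog_arm", "data": {"moves": [[[0.1,0.1,0.5,0],[0.1,0.1,1.2,0],[0.1,0.1,1.8,0],[0.1,0.1,1.9,0],[0.1,0.1,1.9,0]]]}}

```text
time: 20.95
tool_pos: [624.0, -210.7, 134.9]
ee_rot: [1.0, 0.009, -0.001, -0.002]
contact_force: [0.6, -0.0, -3.4]
opening: 13.7
```

```bash
python3 go.py 623.8,-211.3,130,0.9;  python3 - <<'E'
from station import capture
import cv2
for n,b in(("side",(240,120,330,210)),("top",(300,170,370,230))):
    im=capture(n)[:,:,::-1]
    k=9 if n=='top' else 6
    c=cv2.resize(im[b[1]:b[3],b[0]:b[2]],None,fx=k,fy=k,interpolation=cv2.INTER_CUBIC)[:600];cv2.imwrite(f'pics/{n}14.png',c)
E
```

```text
t 20.95 p [ 624.  -210.7  134.9] yaw 1.08 tilt [-0.0027  0.0031] F [ 0.6 -0.  -3.4] op 13.7 q [ 0.87  0.51 -0.79  1.51  0.37  1.28  0.05]
623.8,-211.3,130,0.9 -> [-0.02  0.06  0.49] turn 0.003
```

View pics/side14.png

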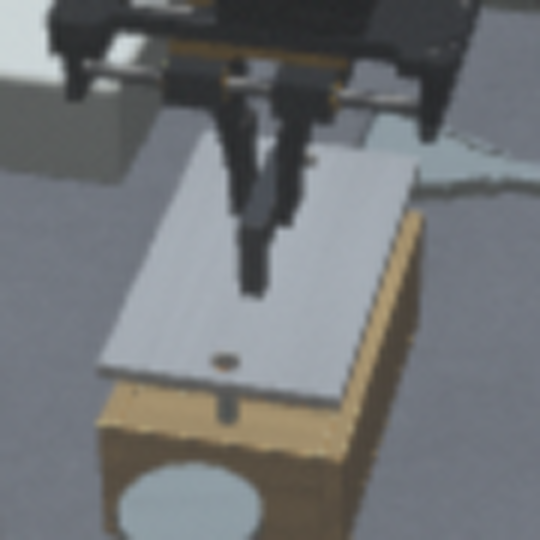

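View pics/top14.png

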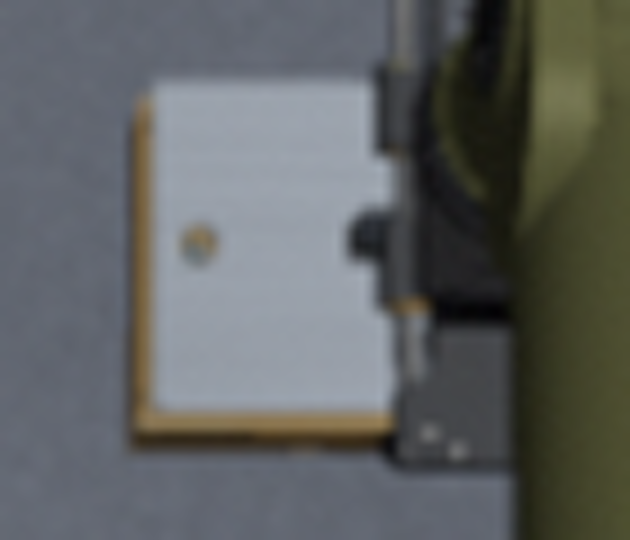

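```bash
python3 - <<'E'
import cv2
im=cv2.imread('pics/top14.png');c=im[180:310,130:270];cv2.imwrite('pics/t15.png',cv2.resize(c,None,fx=4,fy=4,interpolation=cv2.INTER_LINEAR))
from h import *
np.set_printoptions(precision=2,suppress=True)
def loc(x,y,yaw,z,yy):
    return np.array([x-yy*np.sin(yaw),y+yy*np.cos(yaw),z])
for z in(70,84,94,107,99):
    a=proj('top',loc(623.6,-209.8,.0145,z,87));print(z,a,((a-[300,170])+.5)*9-.5, ((((a-[300,170])+.5)*9-.5)-[130,180])*4)
E
```

```text
70 [320.53 198.82] [188.8  263.41] [235.19 333.64]
84 [320.89 198.12] [192.   257.04] [248.01 308.17]
94 [321.15 197.6 ] [194.33 252.42] [257.31 289.69]
107 [321.49 196.92] [197.4  246.32] [269.6 265.3]
99 [321.28 197.34] [195.5  250.09] [262.01 280.36]
```

View pics/t15.png

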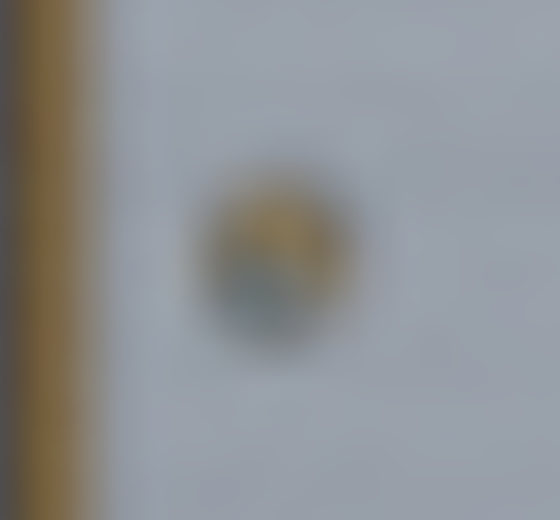

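```bash
python3 - <<'E'
from h import *
np.set_printoptions(precision=2,suppress=True)
P=np.array([622.4,-123,70.])
a=proj('side',P)
for z in(105,106,107,108,109):print(z,(proj('side',P+[0,0,z-70])-a)*6)
print((proj('side',P+[1,0,37])-proj('side',P+[0,0,37]))*6,(proj('side',P+[0,1,37])-proj('side',P+[0,0,37]))*6)
E
```

```text
105 [ -1.33 -58.04]
106 [ -1.37 -59.74]
107 [ -1.41 -61.43]
108 [ -1.45 -63.13]
109 [ -1.49 -64.82]
[-2.06 -0.31] [-0.55  1.27]
```

>>> {"op": "jog_arm", "data": {"moves": [[[-0.1,0,0.2,0],[-0.1,0,0.4,0],[-0.1,0,0.6,0],[-0.1,0,0.8,0],[-0.1,0,0.8,0]]]}}

```text
time: 21.55
tool_pos: [623.2, -210.7, 127.1]
ee_rot: [1.0, 0.009, -0.001, -0.001]
contact_force: [-0.2, -0.0, -3.5]
opening: 13.8
```

```bash
python3 go.py 623.1,-210.5,126,0.9;  python3 - <<'E'
from station import capture
import cv2
for n,b in(("side",(240,120,330,210)),("top",(310,180,335,210))):
    im=capture(n)[:,:,::-1]
    k=18 if n=='top' else 6
    c=cv2.resize(im[b[1]:b[3],b[0]:b[2]],None,fx=k,fy=k,interpolation=cv2.INTER_CUBIC)[:600];cv2.imwrite(f'pics/{n}16.png',c)
E
```

```text
t 21.55 p [ 623.2 -210.7  127.1] yaw 1.09 tilt [-0.0023  0.0029] F [-0.2 -0.  -3.5] op 13.8 q [ 0.87  0.52 -0.79  1.52  0.37  1.26  0.05]
623.1,-210.5,126,0.9 -> [-0.01 -0.02  0.11] turn 0.003
```

View pics/side16.png

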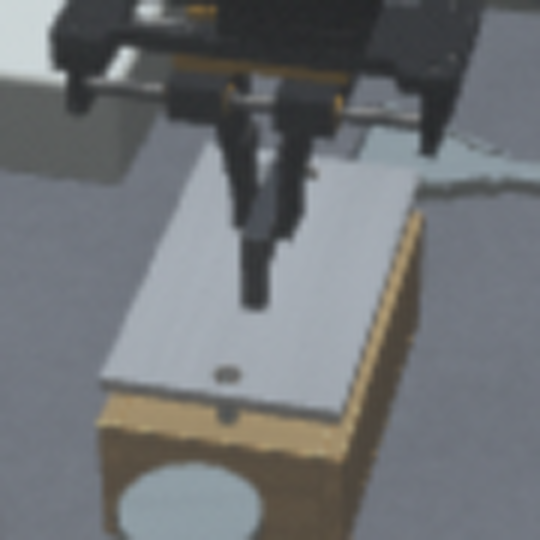

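View pics/top16.png

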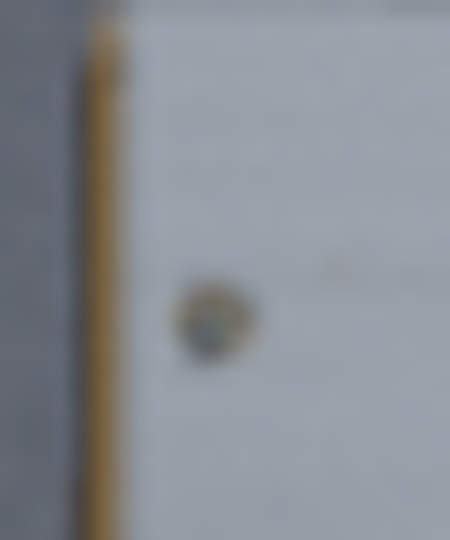

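>>> {"op": "jog_arm", "data": {"moves": [[[0,0,0.15,0],[0,0,0.3,0],[0,0,0.45,0],[0,0,0.6,0],[0,0,0.6,0]]]}}

```text
time: 22.15
tool_pos: [623.2, -210.7, 121.2]
ee_rot: [1.0, 0.009, -0.001, -0.001]
contact_force: [-0.2, 0.8, -3.8]
opening: 13.7
```

>>> {"op": "jog_arm", "data": {"moves": [[[0,0,0.15,0],[0,0,0.3,0],[0,0,0.45,0],[0,0,0.5,0]]]}}

```text
time: 22.55
tool_pos: [623.1, -210.6, 115.9]
ee_rot: [1.0, 0.009, -0.001, -0.002]
contact_force: [-0.3, -0.3, -3.6]
opening: 13.2
```

```bash
python3 go.py 623.1,-210.5,110,0.9;  python3 - <<'E'
from station import capture
import cv2
for n,b in(("side",(240,120,330,210)),("top",(310,180,335,210))):
    im=capture(n)[:,:,::-1]
    k=18 if n=='top' else 6
    c=cv2.resize(im[b[1]:b[3],b[0]:b[2]],None,fx=k,fy=k,interpolation=cv2.INTER_CUBIC)[:600];cv2.imwrite(f'pics/{n}17.png',c)
E
```

```text
t 22.55 p [ 623.1 -210.6  115.9] yaw 1.09 tilt [-0.0025  0.0031] F [-0.3 -0.3 -3.6] op 13.2 q [ 0.87  0.53 -0.79  1.53  0.38  1.24  0.04]
623.1,-210.5,110,0.9 -> [ 0.   -0.01  0.59] turn 0.003
```

View pics/side17.png

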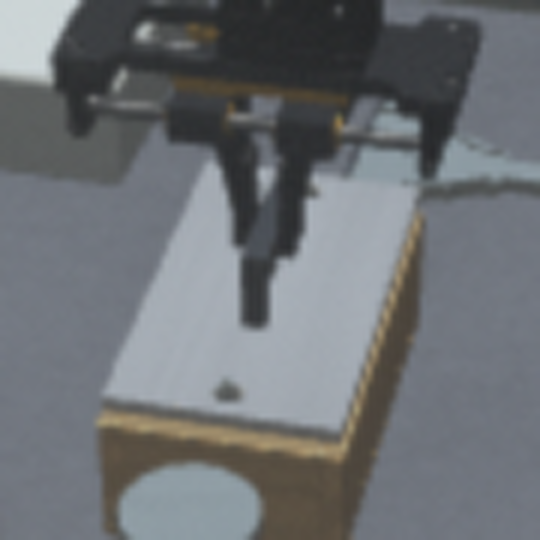

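View pics/top17.png

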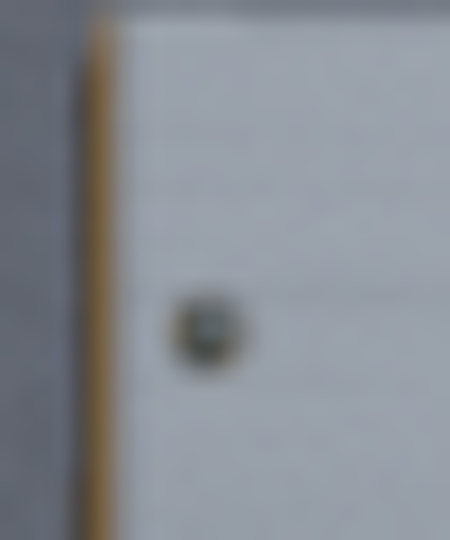

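>>> {"op": "jog_arm", "data": {"moves": [[[0,0,0.15,0],[0,0,0.3,0],[0,0,0.45,0],[0,0,0.6,0],[0,0,0.65,0]]]}}

```text
time: 23.15
tool_pos: [623.0, -210.6, 109.2]
ee_rot: [1.0, 0.009, -0.001, -0.002]
contact_force: [0.0, -0.1, -3.1]
opening: 13.4
```

>>> {"op": "jog_arm", "data": {"moves": [[[0,0,0.1,0],[0,0,0.2,0],[0,0,0.25,0]]]}}

```text
time: 23.45
tool_pos: [623.2, -210.7, 107.2]
ee_rot: [1.0, 0.009, -0.001, -0.001]
contact_force: [-1.1, -0.1, 1.0]
opening: 13.4
```

```bash
python3 go.py 623.1,-210.5,106,0.9
```

```text
t 23.45 p [ 623.2 -210.7  107.2] yaw 1.08 tilt [-0.0024  0.0029] F [-1.1 -0.1  1. ] op 13.4 q [ 0.87  0.53 -0.78  1.54  0.39  1.23  0.04]
623.1,-210.5,106,0.9 -> [-0.   -0.02  0.12] turn 0.003
```

Contact beginning; press gently a bit more.

>>> {"op": "jog_arm", "data": {"moves": [[[0,0,0.1,0],[0,0,0.2,0],[0,0,0.2,0]]]}}

```text
time: 23.75
tool_pos: [623.2, -210.7, 107.2]
ee_rot: [1.0, 0.009, -0.001, -0.001]
contact_force: [-4.5, 0.7, 7.7]
opening: 13.5
```

```bash
python3 go.py 623.1,-210.5,106,0.9;  python3 - <<'E'
from station import capture
import cv2
for n,b in(("side",(240,120,330,210)),):
    im=capture(n)[:,:,::-1]
    k=6
    c=cv2.resize(im[b[1]:b[3],b[0]:b[2]],None,fx=k,fy=k,interpolation=cv2.INTER_CUBIC)[:600];cv2.imwrite(f'pics/{n}18.png',c)
E
```

```text
t 23.75 p [ 623.2 -210.7  107.2] yaw 1.07 tilt [-0.0024  0.002 ] F [-4.5  0.7  7.7] op 13.5 q [ 0.87  0.53 -0.78  1.54  0.39  1.23  0.04]
623.1,-210.5,106,0.9 -> [-0.01 -0.02  0.12] turn 0.003
```

View pics/side18.png

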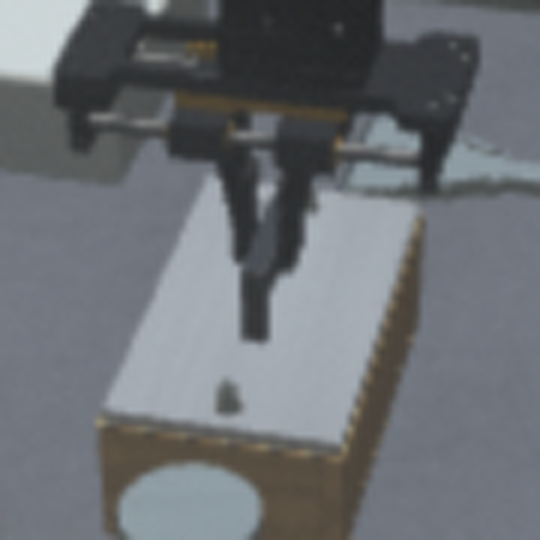

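>>> {"op": "jog_arm", "data": {"moves": [[[0,0,0,0],[0,0,0,0]]], "squeeze": 5}}

```text
time: 24.0
tool_pos: [623.4, -210.7, 107.2]
ee_rot: [1.0, 0.009, -0.001, -0.001]
contact_force: [-0.9, 1.3, -1.9]
opening: 14.0
```

>>> {"op": "jog_arm", "data": {"moves": [[[0,0,0,0],[0,0,0,0],[0,0,0,0],[0,0,0,0]]], "hand": 0.1}}

```text
time: 24.4
tool_pos: [623.5, -210.7, 107.3]
ee_rot: [1.0, 0.009, -0.001, -0.001]
contact_force: [0.3, 0.1, 0.4]
opening: 35.8
```

>>> {"op": "jog_arm", "data": {"moves": [[[0,0,-1,0],[0,0,-3,0],[0,0,-6,0],[0,0,-10,0],[0,0,-14,0]]]}}

```text
time: 24.9
tool_pos: [623.5, -210.8, 249.3]
ee_rot: [1.0, 0.009, -0.001, -0.001]
contact_force: [0.9, 0.8, -1.2]
opening: 39.1
```

>>> {"op": "jog_arm", "data": {"moves": [[[-3,0,-2,0],[-7,0,-3,0],[-11,0,-3,0],[-15,0,-3,0],[-15,0,-3,0]]]}}

```text
time: 25.4
tool_pos: [469.4, -214.9, 280.4]
ee_rot: [1.0, 0.007, -0.002, 0.002]
contact_force: [0.4, -0.8, -0.5]
opening: 39.2
```

```bash
python3 go.py;  python3 - <<'E'
from station import capture
import cv2
for n,b in(("side",(240,120,330,210)),("top",(300,160,400,240))):
    im=capture(n)[:,:,::-1];cv2.imwrite(f'pics/{n}19f.png',im)
    k=6
    c=cv2.resize(im[b[1]:b[3],b[0]:b[2]],None,fx=k,fy=k,interpolation=cv2.INTER_CUBIC)[:600];cv2.imwrite(f'pics/{n}19.png',c)
E
```

```text
t 25.4 p [ 469.4 -214.9  280.4] yaw 0.82 tilt [-0.0046 -0.0034] F [ 0.4 -0.8 -0.5] op 39.2 q [ 1.2   0.06 -0.86  1.66  0.05  1.44  0.36]
```

View pics/side19.png

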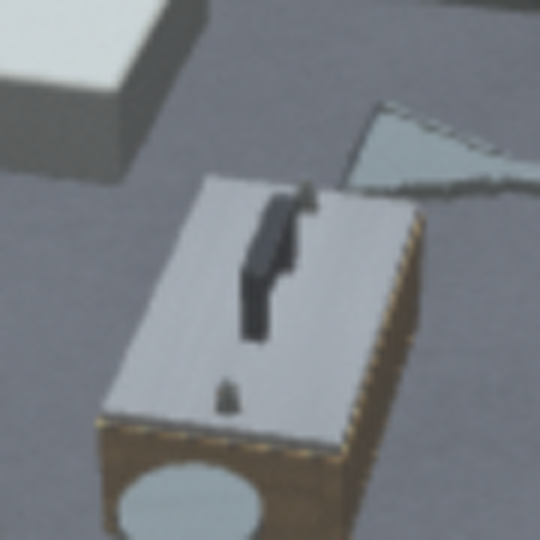

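View pics/top19.png

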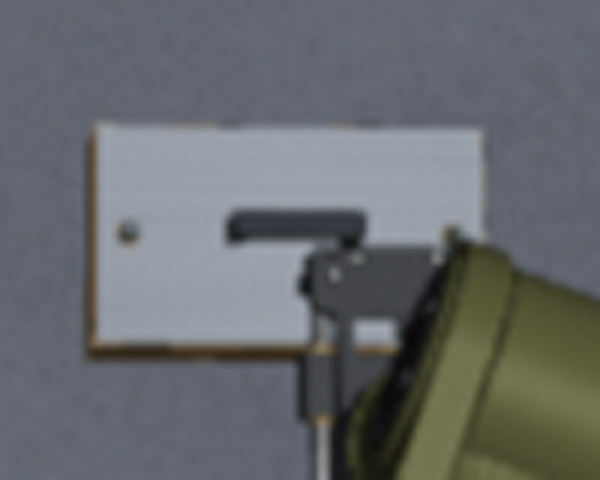

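View pics/side19f.png

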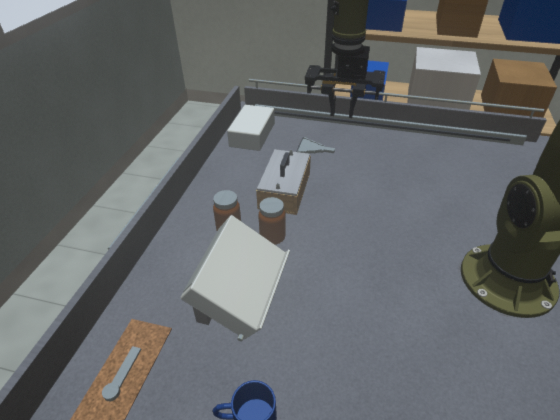

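```bash
python3 -c "
from station import workorder
print(workorder.hand_in())"
```

```text
the job is handed in; nothing more can be done
None
```

The small amber jar stands upright in the caddy, the cover lies on the caddy with both studs through its holes, and the job is handed in at about 25.5 s of the 61 s allowed.

- **Jar:** I gripped it by its cap and set it on the caddy floor. A picture afterwards showed it standing upright. The gripper came down about 6 mm off centre in y and nudged the jar on the table before gripping it. It did not tip.
- **Levelling the cover:** I gripped the handle bar on the slope. Squeezing to 60 N left the plate still tilted. So I carried it, still held, to free table in front of the bin and touched its near edge down lightly. It turned level in the jaws, and the touch measured about 24 N.
- **Fitting the cover:** The arm itself had tipped by about 2°, so I trimmed that to near 0° with short up and down moves. I then shifted the plate about 1 mm, going by both cameras, and lowered it in small steps. The studs entered with no sideways force. The plate stopped with the force rising to about 8 N at 107.2 mm, within 1 mm of the height I expected for fully home.
- **Last checks:** I opened the gripper and moved clear. The pictures showed both studs through the holes and no visible gap at the rim. The tall jars, cup and funnel look unmoved by eye; I did not measure them.
- **Disagreement:** The two cameras differed by 2 to 3 mm on y positions. I settled this by looking at the stud through the hole.

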